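# Moisture test of pressed coir bricks

## Robot

A 6-joint arm with a two-finger parallel gripper is mounted at the origin on the work surface. World frame = base frame: x ahead of the robot, y to its left, z up, the work surface at z = 0. Lengths are in m, angles in rad, forces in N, time in s.
With the tool pointing down it reaches from about 0.275 to 0.725 m from the base axis. Payload 5.6 kg.
Tool frame: the origin (TCP) lies midway between the tips of the shut fingers; the grasp point (between the pads) lies 19 mm behind it (bot.grip_depth is the distance from the TCP to the grasp point, in m); z points along the fingers, y is the line along which they close (so a half turn about z gives the same grasp; the last joint's range is limited). The gripper opens to 85 mm and grips with 20 to 120 N. Pads are 22 mm wide; open, the fingers measure 114 mm over their backs; the gripper's body (76 mm by 85 mm) begins 54 mm behind the grasp point. The pads swing forward as they close: fully open they stand 13 mm farther back than shut.
Start: joints at [1.531, 0.255, 0.108, 0, -1.424, -0.285], TCP at [0.175, 0.521, 0.231] pointing down, gripper open.
Joint ranges: [-2.95, 2.95], [-1.21, 1.97], [-1.09, 1.5], [-2.87, 1.71], [-2.94, -0.07], [-3.05, 3.05]. Speed limits (rad/s): [2.57, 2.57, 3.14, 3.14, 3.14, 3.14].

## Interface

Orientations are given as a unit quaternion [x, y, z, w].
In Python, from plant import bot gives the robot as it stands. The module is installed in compiled form; this text tells all that it offers.
- The arm moves only by the shell command python3 -m creep 'ROWS' [OPENING] [FORCE]. ROWS is JSON, a list of rows, each an object of numbers: "tx", "ty", "tz": the shift along the tool's x, y, z normalised to -1 to 1, where 1 is 50 mm; "rx", "ry", "rz": the turn, a rotation vector about the tool's x, y, z normalised to -1 to 1, where 1 is 8 degrees. In form: [{"tx": .., "ty": .., "tz": .., "rx": .., "ry": .., "rz": ..}, ...]. A call has 1 to 12 rows; each row shifts and turns the commanded pose from where the row before left it, along the tool's axes as they then stand; what a row does not reach is not made up. A row lasts 1/8 s, in which the tool goes at most 62.5 mm and 10.7 degrees, less where a joint would pass 70% of its speed; a pose out of reach is approached as far as the arm can. A call with a number of a shift or a turn outside -1 to 1 is refused whole. A call with a gripper value outside its range is refused whole. OPENING is the opening, from -1 (shut) to 1 (fully open), set as the call begins (- or left out, the last holds). The fingers move at their own pace and stop on an object; FORCE is the grip in N (left out, the last holds). Time passes only in rows, so rows that do not move let the fingers close. It gives the time, the measured TCP pose, the force, the opening and the grip force at its end, in the units of the state.
- bot.read_state(): the state, without advancing time (a new reading comes with each control period).
- bot.grab_frame(name): name is "scene" or "top" or "wrist"; returns a dict with "frame" (400x640x3 uint8, red, green, blue), "z_map" (400x640 float32, m along the optical axis (not along the pixel's ray), 0 where there is no reading), "fx", "fy", "cx", "cy" (pixels), "extrinsics" (4x4, takes a point from world to camera coordinates). Camera axes: x right, y down, z forward; pixel columns grow to the right and rows downward; lengths in m; the calibration is good to about 2 mm. A picture is of the moment at which its call begins.
- bot.close_job(): hands the job in; it is judged then, once.
The state is a dict: "t": time; "joint_positions": joint angles; "joint_velocities": joint speeds; "joint_torque": joint torques, N m; "tool_pos": TCP position; "tool_rot": TCP orientation; "contact_force": force on the tool from outside, world axes, zero at the start; "torque": the same for the moment, N m; "gripper_width": finger opening in m; "finger_force": force on a finger pad.
Only numpy, scipy, OpenCV 4.12 (cv2) and the standard library are available. Lean on these libraries where they do the work, as an engineer would, in place of code of your own. Each camera call takes 0.05 s, during which the arm holds its last target. There are 200 camera calls.

## Task

Put every whole coir brick (the regular rectangular blocks on the black mat) side by side into the open moisture tester, then gently lower the tester's lid until it is fully closed, without slamming it. Then, with the lid staying closed, press three keys of the key box fully down one at a time in this order: the round key, the square key, the long bar key. Never press the cross-shaped key, and leave the broken lumps where they are.

Things in the scene. Friction and masses are not known exactly. Their poses are not given: they have to be found in the camera images.
- brick1_mid (a point): centre of a whole pressed coir brick, brown, 70 mm (its x) by 48 mm (its y) by 44 mm tall (its z), about 0.13 kg, lying flat on the black mat at the start; None if this brick is absent (3 to 5 of the 5 are there)
- brick2_mid (a point): centre of a whole pressed coir brick, brown, 70 mm (its x) by 48 mm (its y) by 44 mm tall (its z), about 0.13 kg, lying flat on the black mat at the start; None if this brick is absent (3 to 5 of the 5 are there)
- brick3_mid (a point): centre of a whole pressed coir brick, brown, 70 mm (its x) by 48 mm (its y) by 44 mm tall (its z), about 0.13 kg, lying flat on the black mat at the start; None if this brick is absent (3 to 5 of the 5 are there)
- brick4_mid (a point): centre of a whole pressed coir brick, brown, 70 mm (its x) by 48 mm (its y) by 44 mm tall (its z), about 0.13 kg, lying flat on the black mat at the start; None if this brick is absent (3 to 5 of the 5 are there)
- brick5_mid (a point): centre of a whole pressed coir brick, brown, 70 mm (its x) by 48 mm (its y) by 44 mm tall (its z), about 0.13 kg, lying flat on the black mat at the start; None if this brick is absent (3 to 5 of the 5 are there)
- chamber: the moisture tester, a fixed white box open at the top; origin at the centre of its underside on the table, z up. Outside 196 mm (its x) by 246 mm (its y), walls 8 mm, so inside 180 x 230 mm; inner floor 25 mm above the table, rim 99 mm above it (74 mm deep: bricks side by side fit under the lid, stacked ones do not). The lid is hinged along its +x rim, which is the side to the robot's left
- lid (a joint): angle of the tester's lid in rad: 0 closed flat on the rim, 1.57 upright, 1.6 to 1.9 at the start (leaning outward). Stiff friction hinge: it stays where it is left (about 0.5 N m to move it, 3 to 6 N near its free edge)
- lid_hinge (a point): middle of the lid's hinge line, at x = +98 mm, y = 0, 99.5 mm up in the tester's frame; the hinge line runs along the tester's y. The lid is a plain aluminium plate 246 mm along the hinge, 208 mm from hinge to free edge, 10 mm thick; its underside plane passes through the hinge line. Closed, it reaches from the hinge along the tester's -x and overhangs the far wall by 12 mm
- keybox: fixed grey key box, 150 x 150 x 45 mm, to the robot's right, with four black keys in a square of 62 mm pitch; which key is in which corner varies. Origin at the centre of its underside, z up
- key_round (a joint): travel of the round key in m: 0 up, 0.006 fully down; a spring returns it (1.5 N to start, 5 N fully down)
- key_round_top (a point): centre of the top of the round key's cap (flat round, 34 mm across), 67 mm above the table when up; it is pressed straight down
- key_square (a joint): travel of the square key in m: 0 up, 0.006 fully down; a spring returns it (1.5 N to start, 5 N fully down)
- key_square_top (a point): centre of the top of the square key's cap (flat square, 30 x 30 mm), 67 mm above the table when up; it is pressed straight down
- key_bar (a joint): travel of the bar key in m: 0 up, 0.006 fully down; a spring returns it (1.5 N to start, 5 N fully down)
- key_bar_top (a point): centre of the top of the bar key's cap (flat narrow bar, 42 x 15 mm), 67 mm above the table when up; it is pressed straight down
- key_cross (a joint): travel of the cross key in m: 0 up, 0.006 fully down; a spring returns it (1.5 N to start, 5 N fully down)
- key_cross_top (a point): centre of the top of the cross key's cap (flat plus-shaped cross, 40 mm across, arms 12 mm wide), 67 mm above the table when up; it is pressed straight down
- lump_a: a broken coir lump, irregular, about 70 mm across and 37 mm tall, lying beside the whole bricks; not part of the job; origin on its underside, centre
- lump_b: a second broken coir lump like it, nearer the robot; not part of the job; origin on its underside, centre
Mind the look-alikes: they are no part of the job. Leave any purple or turquoise look-alike of the part that bears brick1_mid alone.

How it is judged:
On the way, in this order (a step that is already met when the one before it is completed fails the run):
1. every whole brick is inside the tester while the lid is still open (x of brick1_mid in the frame of chamber between -0.088 and 0.088 m and y of brick1_mid in the frame of chamber between -0.113 and 0.113 m and z of brick1_mid in the frame of chamber between 0.03 and 0.085 m and x of brick2_mid in the frame of chamber between -0.088 and 0.088 m and y of brick2_mid in the frame of chamber between -0.113 and 0.113 m and z of brick2_mid in the frame of chamber between 0.03 and 0.085 m and x of brick3_mid in the frame of chamber between -0.088 and 0.088 m and y of brick3_mid in the frame of chamber between -0.113 and 0.113 m and z of brick3_mid in the frame of chamber between 0.03 and 0.085 m and x of brick4_mid in the frame of chamber between -0.088 and 0.088 m and y of brick4_mid in the frame of chamber between -0.113 and 0.113 m and z of brick4_mid in the frame of chamber between 0.03 and 0.085 m and x of brick5_mid in the frame of chamber between -0.088 and 0.088 m and y of brick5_mid in the frame of chamber between -0.113 and 0.113 m and z of brick5_mid in the frame of chamber between 0.03 and 0.085 m and value of joint lid above 0.5 rad), for 0.2 s.
2. the lid is closed over the bricks (x of brick1_mid in the frame of chamber between -0.088 and 0.088 m and y of brick1_mid in the frame of chamber between -0.113 and 0.113 m and z of brick1_mid in the frame of chamber between 0.03 and 0.085 m and x of brick2_mid in the frame of chamber between -0.088 and 0.088 m and y of brick2_mid in the frame of chamber between -0.113 and 0.113 m and z of brick2_mid in the frame of chamber between 0.03 and 0.085 m and x of brick3_mid in the frame of chamber between -0.088 and 0.088 m and y of brick3_mid in the frame of chamber between -0.113 and 0.113 m and z of brick3_mid in the frame of chamber between 0.03 and 0.085 m and x of brick4_mid in the frame of chamber between -0.088 and 0.088 m and y of brick4_mid in the frame of chamber between -0.113 and 0.113 m and z of brick4_mid in the frame of chamber between 0.03 and 0.085 m and x of brick5_mid in the frame of chamber between -0.088 and 0.088 m and y of brick5_mid in the frame of chamber between -0.113 and 0.113 m and z of brick5_mid in the frame of chamber between 0.03 and 0.085 m and value of joint lid below 0.06 rad), for 0.2 s.
3. with the lid closed, the round key is pressed down at least 4 mm (value of joint lid below 0.06 rad and value of joint key_round above 0.004 m), for 0.1 s.
4. with the lid closed, the square key is pressed down at least 4 mm (value of joint lid below 0.06 rad and value of joint key_square above 0.004 m), for 0.1 s.
5. with the lid closed, the bar key is pressed down at least 4 mm (value of joint lid below 0.06 rad and value of joint key_bar above 0.004 m), for 0.1 s.
At the end, for the whole second after the job is handed in: Every whole brick lies inside the tester, at rest; the lid is closed (within 0.06 rad); all keys are up again; both broken lumps are within 30 mm of where they were (all of step 2 and value of joint each of key_round, key_square, key_bar, key_cross below 0.002 m and linear speed of each of brick1, brick2, brick3, brick4, brick5 below 0.02 m/s and distance of each of lump_a, lump_b from where it was at the start of the episode below 0.03 m); the robot touches nothing.
It fails at once if the cross-shaped key is pressed (more than 3 mm) (value of joint key_cross above 0.003 m).
It fails at once if two keys are pressed at once (both more than 3 mm) (value of joint each of key_round, key_square above 0.003 m or value of joint each of key_round, key_bar above 0.003 m or value of joint each of key_round, key_cross above 0.003 m or value of joint each of key_square, key_bar above 0.003 m or value of joint each of key_square, key_cross above 0.003 m or value of joint each of key_bar, key_cross above 0.003 m).
It fails at once if the lid is slammed (falls or is swung shut faster than 2.5 rad/s) (velocity of joint lid below -2.5 rad/s).
It fails at once if a broken lump is moved more than 30 mm (distance of any of lump_a, lump_b from where it was at the start of the episode above 0.03 m).
Of brick1, brick2, brick3, brick4, brick5 only 3 to 5 are there at a start; the rules pass over those that are not, and their reading is None.
At some moment in a run one of brick1, brick2, brick3, brick4, brick5 may be knocked a few centimetres aside while the robot is not near it.
Once in a run the grip may slacken for a moment while it holds something.
It also fails if it takes over 210 s, if anything falls off the work surface, if the arm or the gripper's body presses on something with over 40 N, if the wrist force passes 120 N, or if a joint passes its speed limit or range.

## Working session

There is one attempt and no reset: what is moved stays moved. The work goes in short steps, Python scripts to look and compute and a shell command to move; the robot and the scene stay as the last step left them, time stands still between calls to the robot, and variables do not carry over. Pictures are saved under pics/ and viewed, at most 14 in all, crops included, and the job is handed in when it is done.

```bash
mkdir -p pics
cat > h.py <<'E'
import numpy as np, cv2
from plant import bot
from scipy.spatial.transform import Rotation as R
def grab(n):
    f=bot.grab_frame(n); return f
def world(f,mask=None):
    z=f["z_map"]; v,u=np.mgrid[:z.shape[0],:z.shape[1]]
    P=np.stack([(u-f["cx"])/f["fx"]*z,(v-f["cy"])/f["fy"]*z,z],-1)
    E=np.array(f["extrinsics"]); return (P-E[:3,3])@E[:3,:3]
def save(f,n): cv2.imwrite("pics/"+n,cv2.cvtColor(f["frame"],cv2.COLOR_RGB2BGR))
def st():
    s=bot.read_state(); return s
E
python3 - <<'E'
from h import *
for n in("scene","top"):
    f=grab(n); save(f,n+"0.png"); np.savez("/tmp/"+n+"0.npz",**f)
    E=np.array(f["extrinsics"]); print(n,f["fx"],-E[:3,:3].T@E[:3,3],E[:3,:3].round(2).tolist())
s=st(); print(s); print(R.from_quat(s["tool_rot"]).as_matrix().round(3))
E
```

```text
scene 423.061917970888 [1.04640617 0.18359742 0.86783655] [[-0.34, 0.94, -0.02], [0.74, 0.25, -0.62], [-0.58, -0.22, -0.79]]
top 411.00789383614085 [ 0.40352498 -0.04759283  0.97429747] [[-0.03, -1.0, 0.02], [-1.0, 0.02, -0.09], [0.09, -0.02, -1.0]]
{'t': 0.1, 'joint_positions': array([ 1.53059476e+00,  2.55694489e-01,  1.07126763e-01, -3.73104548e-04,
       -1.42390072e+00, -2.84633301e-01]), 'joint_velocities': array([ 0.00074657, -0.00139372,  0.00237221,  0.00259647, -0.00086964,
       -0.00081354]), 'joint_torque': array([-1.53741381e-03, -3.87602091e+01,  2.38477832e+01,  5.37805304e+00,
       -3.76055046e-03, -1.56942416e-06]), 'tool_pos': array([0.17534091, 0.52083865, 0.23048737]), 'tool_rot': array([ 9.86834455e-01, -1.61731336e-01, -8.12182981e-05,  8.52318919e-04]), 'contact_force': array([ 0.0929226 ,  0.47264626, -0.02321149]), 'torque': array([ 0.01427022, -0.05000556,  0.0063521 ]), 'finger_force': 0.0, 'gripper_width': 0.08567934962197189}
[[ 0.948 -0.319 -0.   ]
 [-0.319 -0.948 -0.002]
 [ 0.     0.002 -1.   ]]
```

View pics/top0.png

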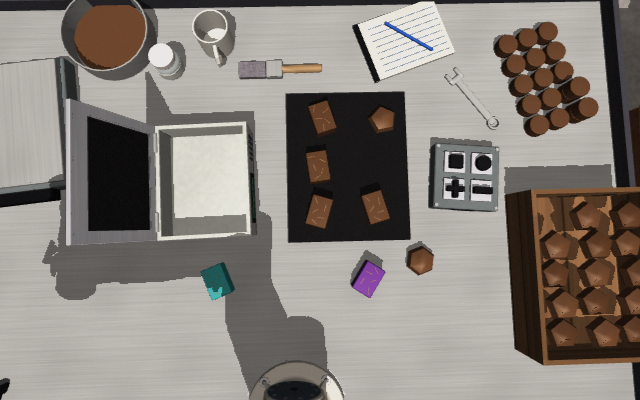

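View pics/scene0.png

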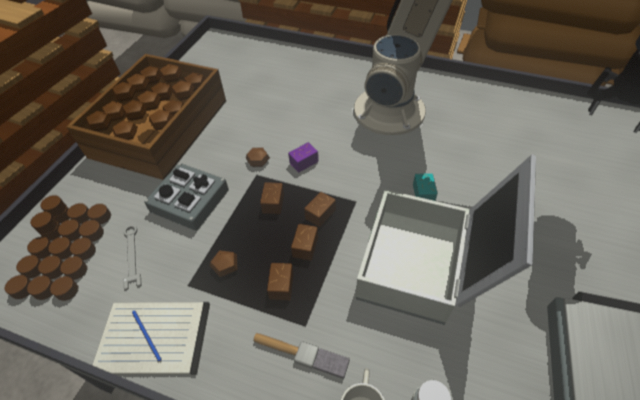

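Top view: the whole bricks are at (321,118), (318,166), (319,211) and (375,206), four in all. Look-alikes are lump_a (383,119), lump_b (420,260), the purple block (368,279), the teal block (217,281), and the brown pucks and lumps in the crates at right. Keys: square (456,160), round (483,161), cross (455,187), bar (483,188). The tester is around (205,180), with its lid to the left.

```bash
cat >> h.py <<'E'
def bricks(f,zt=0.044):
    """top-face rects of brown things over the mat: from depth-derived height + colour"""
    W=world(f); hsv=cv2.cvtColor(f["frame"],cv2.COLOR_RGB2HSV)
    m=((W[...,2]>zt-.008)&(W[...,2]<zt+.012)&(hsv[...,0]<20)&(hsv[...,1]>60)).astype(np.uint8)
    m[:, :270]=0; m[:,425:]=0; m[:85]=0; m[270:]=0
    out=[]
    for c in cv2.findContours(m,cv2.RETR_EXTERNAL,cv2.CHAIN_APPROX_NONE)[0]:
        if cv2.contourArea(c)<200: continue
        mm=np.zeros_like(m); cv2.drawContours(mm,[c],-1,1,-1)
        p=W[(mm>0)&(m>0)]; r=cv2.minAreaRect((p[:,:2]*1000).astype(np.float32))
        (x,y),(w,h),a=r
        if w<h: a+=90; w,h=h,w
        out.append((x,y,w,h,(a+90)%180-90,np.median(p[:,2])*1000,c.mean((0,1)).round()))
    return out
E
python3 - <<'E'
from h import *
L=lambda n:{k:v for k,v in np.load("/tmp/%s0.npz"%n).items()}
f=L("top")
for b in bricks(f): print("brick xywh ang z px",np.round(b[:6],1),b[6])
W=world(f); Z=W[...,2]
print("table z",np.median(Z[300:330,450:500]), "mat",np.median(Z[150:160,350:370]))
m=(abs(Z-.099)<.006).astype(np.uint8); m[:,:120]=0;m[:,275:]=0;m[:100]=0;m[260:]=0
r=cv2.minAreaRect((W[m>0][:,:2]*1000).astype(np.float32)); print("rim",r, m.sum())
print("rim corners",cv2.boxPoints(r).round())
m2=(abs(Z-.025)<.005).astype(np.uint8); m2[:,:150]=0;m2[:,260:]=0;m2[:115]=0;m2[245:]=0
print("floor",cv2.minAreaRect((W[m2>0][:,:2]*1000).astype(np.float32)))
# keybox
k=(abs(Z-.045)<.006).astype(np.uint8); k[:,:425]=0;k[:,503:]=0;k[:138]=0;k[216:]=0
print("keybox",cv2.minAreaRect((W[k>0][:,:2]*1000).astype(np.float32)))
k=((Z>.058)&(Z<.075)).astype(np.uint8); k[:,:425]=0;k[:,503:]=0;k[:138]=0;k[216:]=0
n,l,s,c=cv2.connectedComponentsWithStats(k)
for i in range(1,n):
    if s[i,4]>15: 
        p=W[l==i]; print("key",c[i].round(),s[i,4],((p.min(0)+p.max(0))/2).round(4),cv2.minAreaRect((p[:,:2]*1000).astype(np.float32)))
# lid
lm=(Z>.12); lm[:,:60]=0;lm[:,165:]=0;lm[:95]=0;lm[250:]=0
p=W[lm]; print("lid top",p[p[:,2]>p[:,2].max()-.01].mean(0), p.max(0),p.min(0))
big=cv2.resize(f["frame"][85:275,270:510],None,fx=3.2,fy=3.2,interpolation=cv2.INTER_CUBIC); cv2.imwrite("pics/crop1.png",big[...,::-1])
E
```

```text
brick xywh ang z px [450.9 -63.5  70.1  48.  -16.9  44.1] [319. 211.]
brick xywh ang z px [ 457.4 -192.1   69.8   48.1   15.9   44.3] [375. 207.]
brick xywh ang z px [554.5 -63.9  70.1  48.    7.8  44.1] [318. 166.]
brick xywh ang z px [669.1 -76.5  70.3  48.   17.5  44.1] [322. 117.]
table z 0.0003865104171715901 mat 0.0014864352138062363
rim ((520.8558349609375, 186.84786987304688), (246.72982788085938, 200.6300048828125), 1.7741749286651611) 1889
rim corners [[394. 283.]
 [401.  83.]
 [647.  90.]
 [641. 291.]]
floor ((517.9640502929688, 181.63214111328125), (237.25595092773438, 190.07803344726562), 1.7233495712280273)
keybox ((522.0216064453125, -403.60015869140625), (150.47361755371094, 150.4207305908203), 85.05120849609375)
key [456. 161.] 193 [ 0.5555 -0.3757  0.0653] ((555.3660278320312, -375.725341796875), (31.47884750366211, 30.375648498535156), 87.53116607666016)
key [483. 163.] 192 [ 0.5501 -0.4373  0.0646] ((550.11767578125, -436.7009582519531), (32.07283401489258, 33.25249099731445), 51.526344299316406)
key [455. 188.] 190 [ 0.4936 -0.3698  0.0648] ((494.3931884765625, -369.6163330078125), (35.84492111206055, 34.57402801513672), 39.036991119384766)
key [483. 190.] 139 [ 0.4885 -0.4318  0.0656] ((488.2920227050781, -431.54193115234375), (43.06626892089844, 15.055946350097656), 84.6676025390625)
lid top [ 0.40352498 -0.04759283  0.97429747] [0.63942004 0.36317588 0.97429747] [ 0.39245686 -0.04759283  0.12002917]
```

View pics/crop1.png

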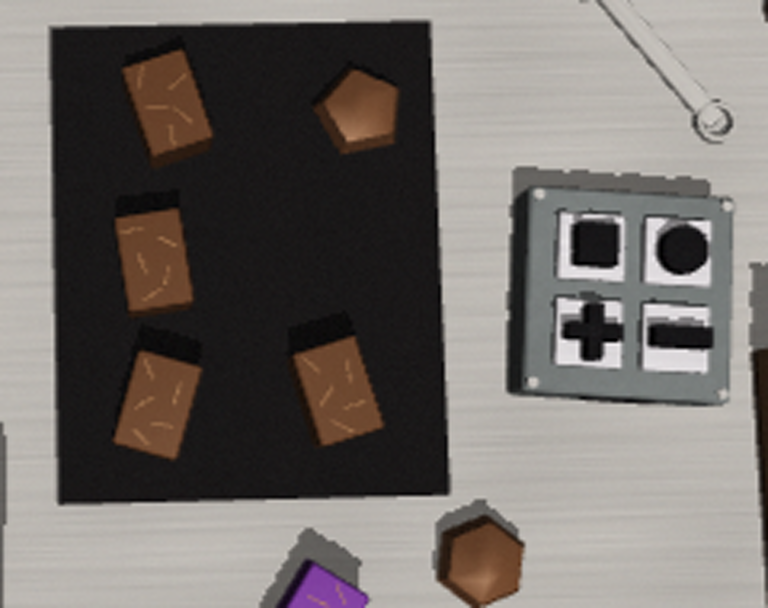

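The crop shows four rectangular bricks, with fibre strands on top, at crop (165,105), (155,260), (157,405) and (337,392). The pentagon lump is at (357,108) and the hexagon lump at (482,560). The keys match the list above. Measured brick sizes are 70x48x44 mm, so I accept all four.

```bash
cat > go.py <<'E'
import sys,json
from h import *
# go.py '[[x,y,z,h_deg],...]' : prints per-leg rz units total, then tool-axis shift in 50 mm units (after the turn)
s=bot.read_state(); p=s["tool_pos"]; M=R.from_quat(s["tool_rot"]).as_matrix(); h=np.degrees(np.arctan2(M[1,0],M[0,0]))
print("t %.1f"%s["t"],"pos",p.round(4),"h %.1f"%h,"w %.4f"%s["gripper_width"],"ff %.0f"%s["finger_force"],"F",s["contact_force"].round(1),"tilt",M[:,2].round(3),"j",s["joint_positions"].round(2))
for x,y,z,hh in json.loads(sys.argv[1]) if len(sys.argv)>1 else []:
    d=(hh-h+180)%360-180; a=np.radians(hh); v=(np.array([x,y,z])-p)/.05
    print("rz units %.2f"%(-d/8),"then t: x %.2f y %.2f z %.2f"%(v@[np.cos(a),np.sin(a),0],v@[np.sin(a),-np.cos(a),0],-v[2]))
    p=np.array([x,y,z]); h=hh
E
python3 go.py '[[0.22,0.30,0.23,-16.9],[0.33,0.05,0.2,-16.9],[0.451,-0.0635,0.12,-16.9],[0.451,-0.0635,0.008,-16.9]]'
```

```text
t 0.1 pos [0.1753 0.5208 0.2305] h -18.6 w 0.0857 ff 0 F [ 0.1  0.5 -0. ] tilt [-0.    -0.002 -1.   ] j [ 1.53  0.26  0.11 -0.   -1.42 -0.28]
rz units -0.21 then t: x 2.14 y 3.97 z 0.01
rz units -0.00 then t: x 3.56 y 4.14 z 0.60
rz units -0.00 then t: x 2.98 y 1.47 z 1.60
rz units -0.00 then t: x 0.00 y 0.00 z 2.24
```

```bash
python3 -m creep '[{"tx":0.36,"ty":0.66,"rz":-0.1},{"tx":0.36,"ty":0.66,"rz":-0.1},{"tx":0.36,"ty":0.66},{"tx":0.36,"ty":0.66},{"tx":0.36,"ty":0.66},{"tx":0.36,"ty":0.66},{"tx":0.6,"ty":0.7,"tz":0.1},{"tx":0.6,"ty":0.7,"tz":0.1},{"tx":0.6,"ty":0.7,"tz":0.1},{"tx":0.6,"ty":0.7,"tz":0.1},{"tx":0.6,"ty":0.7,"tz":0.1},{"tx":0.6,"ty":0.7,"tz":0.1}]' 1 40
python3 go.py '[[0.451,-0.0635,0.12,-16.9],[0.451,-0.0635,0.008,-16.9]]'
```

```text
t 0.1 pos [0.1753 0.5208 0.2305] h -18.6 w 0.0857 ff 0 F [ 0.1  0.5 -0. ] tilt [-0.    -0.002 -1.   ] j [ 1.53  0.26  0.11 -0.   -1.42 -0.28]
rz units -0.21 then t: x 8.67 y 9.58 z 2.21
rz units -0.00 then t: x 0.00 y 0.00 z 2.24invalid input at $[0]: expected keys tx, ty, tz, rx, ry, rz
```

```bash
python3 -m creep '[{"tx":0.36,"ty":0.66,"tz":0,"rx":0,"ry":0,"rz":-0.1},{"tx":0.36,"ty":0.66,"tz":0,"rx":0,"ry":0,"rz":-0.1},{"tx":0.36,"ty":0.66,"tz":0,"rx":0,"ry":0,"rz":0},{"tx":0.36,"ty":0.66,"tz":0,"rx":0,"ry":0,"rz":0},{"tx":0.36,"ty":0.66,"tz":0,"rx":0,"ry":0,"rz":0},{"tx":0.36,"ty":0.66,"tz":0,"rx":0,"ry":0,"rz":0},{"tx":0.6,"ty":0.7,"tz":0.1,"rx":0,"ry":0,"rz":0},{"tx":0.6,"ty":0.7,"tz":0.1,"rx":0,"ry":0,"rz":0},{"tx":0.6,"ty":0.7,"tz":0.1,"rx":0,"ry":0,"rz":0},{"tx":0.6,"ty":0.7,"tz":0.1,"rx":0,"ry":0,"rz":0},{"tx":0.6,"ty":0.7,"tz":0.1,"rx":0,"ry":0,"rz":0},{"tx":0.6,"ty":0.7,"tz":0.1,"rx":0,"ry":0,"rz":0}]' 1 40
python3 go.py '[[0.451,-0.0635,0.12,-16.9],[0.451,-0.0635,0.008,-16.9]]'
```

```text
t: 1.6
tool_pos: [0.3301, 0.045, 0.2011]
tool_rot: [0.989, -0.148, 0.0, -0.0]
contact_force: [1.5, 0.8, -0.0]
gripper_width: 0.0853
finger_force: 0.0
t 1.6 pos [0.3301 0.045  0.2011] h -17.0 w 0.0853 ff 0 F [ 1.5  0.8 -0. ] tilt [ 0.  0. -1.] j [ 0.62 -0.18 -0.43 -0.   -1.33  0.66]
rz units -0.01 then t: x 2.95 y 1.37 z 1.62
rz units -0.00 then t: x 0.00 y 0.00 z 2.24
```

Run:
```python
from h import *
f=grab("scene"); save(f,"scene1.png")
```

```text
(no output)
```

View pics/scene1.png

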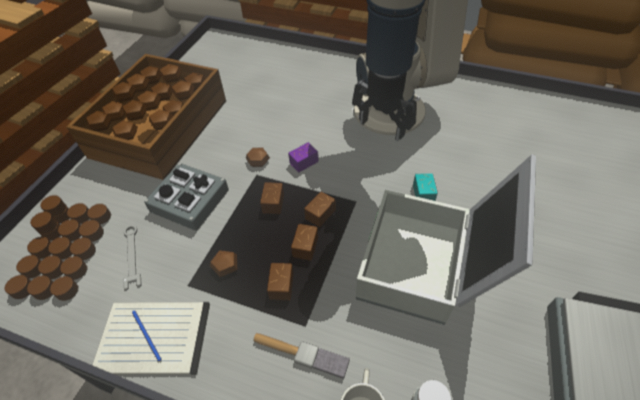

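Run:
```python
from h import *
f=dict(np.load("/tmp/scene0.npz")); W=world(f)
for u,v in [(533,160),(533,262),(500,210),(520,200),(465,297),(468,200),(395,50),(385,90)]: print((u,v),W[v,u].round(3))
```

```text
(533, 160) [0.408 0.348 0.296]
(533, 262) [ 0.417  0.453 -0.002]
(500, 210) [0.48  0.319 0.22 ]
(520, 200) [0.494 0.338 0.275]
(465, 297) [0.635 0.296 0.135]
(468, 200) [0.281 0.283 0.001]
(395, 50) [ 0.026 -0.     0.227]
(385, 90) [ 0.1   -0.001  0.151]
```

The scene view shows the gripper at (385,100) in front of the base, with the upper arm behind it on the robot's left. The lid leans outward with its free edge at about y=0.35, z=0.30, and the tester is empty. Placing from the right side is clear.

```bash
python3 -m creep '[{"tx":0.59,"ty":0.27,"tz":0.32,"rx":0,"ry":0,"rz":0},{"tx":0.59,"ty":0.27,"tz":0.32,"rx":0,"ry":0,"rz":0},{"tx":0.59,"ty":0.28,"tz":0.32,"rx":0,"ry":0,"rz":0},{"tx":0.59,"ty":0.28,"tz":0.32,"rx":0,"ry":0,"rz":0},{"tx":0.59,"ty":0.27,"tz":0.34,"rx":0,"ry":0,"rz":0},{"tx":0,"ty":0,"tz":0.5,"rx":0,"ry":0,"rz":0},{"tx":0,"ty":0,"tz":0.5,"rx":0,"ry":0,"rz":0},{"tx":0,"ty":0,"tz":0.5,"rx":0,"ry":0,"rz":0},{"tx":0,"ty":0,"tz":0.4,"rx":0,"ry":0,"rz":0},{"tx":0,"ty":0,"tz":0.34,"rx":0,"ry":0,"rz":0},{"tx":0,"ty":0,"tz":0,"rx":0,"ry":0,"rz":0}]'
python3 -m creep '[{"tx":0,"ty":0,"tz":0,"rx":0,"ry":0,"rz":0},{"tx":0,"ty":0,"tz":0,"rx":0,"ry":0,"rz":0},{"tx":0,"ty":0,"tz":0,"rx":0,"ry":0,"rz":0},{"tx":0,"ty":0,"tz":0,"rx":0,"ry":0,"rz":0},{"tx":0,"ty":0,"tz":0,"rx":0,"ry":0,"rz":0},{"tx":0,"ty":0,"tz":0,"rx":0,"ry":0,"rz":0},{"tx":0,"ty":0,"tz":-0.3,"rx":0,"ry":0,"rz":0},{"tx":0,"ty":0,"tz":-0.6,"rx":0,"ry":0,"rz":0},{"tx":0,"ty":0,"tz":-0.8,"rx":0,"ry":0,"rz":0},{"tx":0,"ty":0,"tz":-0.8,"rx":0,"ry":0,"rz":0},{"tx":0,"ty":0,"tz":-0.6,"rx":0,"ry":0,"rz":0},{"tx":0,"ty":0,"tz":0,"rx":0,"ry":0,"rz":0}]' -1 50
python3 go.py '[[0.4647,0.2248,0.16,-88.2],[0.4647,0.2248,0.035,-88.2]]'
```

```text
t: 3.02
tool_pos: [0.4497, -0.0623, 0.0071]
tool_rot: [0.989, -0.148, -0.002, 0.001]
contact_force: [-0.1, -0.1, 0.7]
gripper_width: 0.0849
finger_force: 0.0
t: 4.53
tool_pos: [0.4523, -0.0619, 0.1654]
tool_rot: [0.989, -0.148, 0.002, -0.001]
contact_force: [0.3, 1.4, -1.9]
gripper_width: 0.0475
finger_force: 51.9
t 4.5 pos [ 0.4523 -0.0619  0.1654] h -17.0 w 0.0475 ff 52 F [ 0.3  1.4 -1.9] tilt [ 0.005  0.001 -1.   ] j [ 0.21  0.1  -0.25  0.   -1.21  1.06]
rz units 8.90 then t: x -5.72 y -0.43 z 0.11
rz units -0.00 then t: x 0.00 y 0.00 z 2.50
```

```bash
python3 -m creep '[{"tx":0,"ty":0,"tz":0,"rx":0,"ry":0,"rz":0.9},{"tx":0,"ty":0,"tz":0,"rx":0,"ry":0,"rz":1},{"tx":0,"ty":0,"tz":0,"rx":0,"ry":0,"rz":1},{"tx":0,"ty":0,"tz":0,"rx":0,"ry":0,"rz":1},{"tx":0,"ty":0,"tz":0,"rx":0,"ry":0,"rz":1},{"tx":0,"ty":0,"tz":0,"rx":0,"ry":0,"rz":1},{"tx":0,"ty":0,"tz":0,"rx":0,"ry":0,"rz":1},{"tx":0,"ty":0,"tz":0,"rx":0,"ry":0,"rz":1},{"tx":0,"ty":0,"tz":0,"rx":0,"ry":0,"rz":1},{"tx":0,"ty":0,"tz":0,"rx":0,"ry":0,"rz":0}]'
python3 -m creep '[{"tx":-0.5,"ty":0,"tz":0,"rx":0,"ry":0,"rz":0},{"tx":-0.7,"ty":-0.05,"tz":0,"rx":0,"ry":0,"rz":0},{"tx":-0.7,"ty":-0.05,"tz":0,"rx":0,"ry":0,"rz":0},{"tx":-0.7,"ty":-0.05,"tz":0,"rx":0,"ry":0,"rz":0},{"tx":-0.7,"ty":-0.05,"tz":0,"rx":0,"ry":0,"rz":0},{"tx":-0.7,"ty":-0.05,"tz":0,"rx":0,"ry":0,"rz":0},{"tx":-0.7,"ty":-0.05,"tz":0,"rx":0,"ry":0,"rz":0},{"tx":-0.6,"ty":-0.05,"tz":0.1,"rx":0,"ry":0,"rz":0},{"tx":-0.42,"ty":-0.05,"tz":0,"rx":0,"ry":0,"rz":0},{"tx":0,"ty":0,"tz":0,"rx":0,"ry":0,"rz":0}]'
python3 go.py '[[0.4647,0.2248,0.035,-88.2]]'
```

```text
t: 5.78
tool_pos: [0.4501, -0.062, 0.162]
tool_rot: [0.718, -0.696, -0.001, 0.001]
contact_force: [0.3, -0.3, -1.6]
gripper_width: 0.0472
finger_force: 51.9
t: 7.02
tool_pos: [0.462, 0.2252, 0.1577]
tool_rot: [0.719, -0.695, -0.0, 0.001]
contact_force: [-0.1, 0.3, -1.4]
gripper_width: 0.0474
finger_force: 51.9
t 7.0 pos [0.462  0.2252 0.1577] h -88.1 w 0.0474 ff 52 F [-0.1  0.3 -1.4] tilt [-0.001 -0.001 -1.   ] j [ 0.76  0.22 -0.13 -0.   -1.22 -0.72]
rz units 0.02 then t: x 0.01 y -0.05 z 2.45
```

```bash
python3 -m creep '[{"tx":0,"ty":-0.05,"tz":0.4,"rx":0,"ry":0,"rz":0},{"tx":0,"ty":0,"tz":0.5,"rx":0,"ry":0,"rz":0},{"tx":0,"ty":0,"tz":0.5,"rx":0,"ry":0,"rz":0},{"tx":0,"ty":0,"tz":0.4,"rx":0,"ry":0,"rz":0},{"tx":0,"ty":0,"tz":0.3,"rx":0,"ry":0,"rz":0},{"tx":0,"ty":0,"tz":0.2,"rx":0,"ry":0,"rz":0},{"tx":0,"ty":0,"tz":0.12,"rx":0,"ry":0,"rz":0},{"tx":0,"ty":0,"tz":0,"rx":0,"ry":0,"rz":0}]'
python3 -m creep '[{"tx":0,"ty":0,"tz":0,"rx":0,"ry":0,"rz":0},{"tx":0,"ty":0,"tz":0,"rx":0,"ry":0,"rz":0},{"tx":0,"ty":0,"tz":0,"rx":0,"ry":0,"rz":0},{"tx":0,"ty":0,"tz":-0.4,"rx":0,"ry":0,"rz":0},{"tx":0,"ty":0,"tz":-0.6,"rx":0,"ry":0,"rz":0},{"tx":0,"ty":0,"tz":-0.7,"rx":0,"ry":0,"rz":0},{"tx":0,"ty":0,"tz":-0.7,"rx":0,"ry":0,"rz":0}]' 0.45
python3 - <<'E'
from h import *
f=grab("top"); save(f,"top2.png")
for b in bricks(f): print(np.round(b[:6],1),b[6])
E
python3 go.py '[[0.457,-0.192,0.12,16],[0.457,-0.192,0.007,16]]'
```

```text
t: 8.02
tool_pos: [0.4646, 0.2244, 0.0373]
tool_rot: [0.718, -0.696, 0.0, 0.0]
contact_force: [0.1, 0.6, -1.0]
gripper_width: 0.0472
finger_force: 51.9
t: 8.9
tool_pos: [0.4649, 0.2246, 0.1595]
tool_rot: [0.718, -0.696, 0.0, -0.001]
contact_force: [1.0, 1.1, 0.1]
gripper_width: 0.0619
finger_force: 0.0
[ 457.4 -192.3   70.1   48.2   16.1   44.1] [375. 207.]
[554.6 -63.9  70.3  48.    7.9  44. ] [318. 166.]
[669.4 -76.6  70.4  48.4  17.2  44.1] [322. 117.]
t 8.9 pos [0.4674 0.2258 0.1648] h -88.1 w 0.0622 ff 0 F [1.5 0.9 4.9] tilt [ 0.009  0.005 -1.   ] j [ 0.75  0.22 -0.11  0.   -1.23 -0.72]
rz units -13.02 then t: x -2.50 y 7.97 z 0.90
rz units 0.00 then t: x 0.00 y 0.00 z 2.26
```

```bash
python3 -m creep '[{"tx":0.5,"ty":0.04,"tz":0,"rx":0,"ry":0,"rz":0},{"tx":0.7,"ty":0.04,"tz":0,"rx":0,"ry":0,"rz":0},{"tx":0.75,"ty":0.04,"tz":0,"rx":0,"ry":0,"rz":0},{"tx":0.75,"ty":0.04,"tz":0,"rx":0,"ry":0,"rz":0},{"tx":0.75,"ty":0.04,"tz":0,"rx":0,"ry":0,"rz":0},{"tx":0.75,"ty":0.04,"tz":0,"rx":0,"ry":0,"rz":0},{"tx":0.75,"ty":0.04,"tz":0.1,"rx":0,"ry":0,"rz":-1},{"tx":0.75,"ty":-0.1,"tz":0.1,"rx":0,"ry":0,"rz":-1},{"tx":0.7,"ty":-0.2,"tz":0.2,"rx":0,"ry":0,"rz":-1},{"tx":0.65,"ty":-0.3,"tz":0.2,"rx":0,"ry":0,"rz":-1},{"tx":0.6,"ty":-0.35,"tz":0.2,"rx":0,"ry":0,"rz":-1},{"tx":0.5,"ty":-0.35,"tz":0,"rx":0,"ry":0,"rz":-1}]' 1
python3 -m creep '[{"tx":0,"ty":0,"tz":0,"rx":0,"ry":0,"rz":-1},{"tx":0,"ty":0,"tz":0,"rx":0,"ry":0,"rz":-1},{"tx":0,"ty":0,"tz":0,"rx":0,"ry":0,"rz":-1},{"tx":0,"ty":0,"tz":0,"rx":0,"ry":0,"rz":-1},{"tx":0,"ty":0,"tz":0,"rx":0,"ry":0,"rz":-1},{"tx":0,"ty":0,"tz":0,"rx":0,"ry":0,"rz":-1},{"tx":0,"ty":0,"tz":0,"rx":0,"ry":0,"rz":-1},{"tx":0,"ty":0,"tz":0,"rx":0,"ry":0,"rz":0}]'
python3 go.py '[[0.457,-0.192,0.12,16],[0.457,-0.192,0.007,16]]'
```

```text
t: 10.45
tool_pos: [0.578, -0.1363, 0.1161]
tool_rot: [0.94, -0.342, -0.001, 0.0]
contact_force: [0.3, -0.6, 0.3]
gripper_width: 0.0851
finger_force: 0.0
t: 11.45
tool_pos: [0.5779, -0.1352, 0.1172]
tool_rot: [0.991, 0.137, -0.0, 0.0]
contact_force: [-0.7, -0.0, 0.5]
gripper_width: 0.0853
finger_force: 0.0
t 11.4 pos [ 0.5779 -0.1352  0.1172] h 15.7 w 0.0853 ff 0 F [-0.7 -0.   0.5] tilt [-0. -0. -1.] j [ 0.03  0.4   0.02  0.   -1.19  1.81]
rz units -0.04 then t: x -2.64 y 0.43 z -0.06
rz units 0.00 then t: x 0.00 y 0.00 z 2.26
```

```bash
python3 -m creep '[{"tx":-0.5,"ty":0.1,"tz":0,"rx":0,"ry":0,"rz":-0.04},{"tx":-0.6,"ty":0.1,"tz":0,"rx":0,"ry":0,"rz":0},{"tx":-0.6,"ty":0.1,"tz":0,"rx":0,"ry":0,"rz":0},{"tx":-0.54,"ty":0.1,"tz":0,"rx":0,"ry":0,"rz":0},{"tx":-0.4,"ty":0.03,"tz":0,"rx":0,"ry":0,"rz":0},{"tx":0,"ty":0,"tz":0.3,"rx":0,"ry":0,"rz":0},{"tx":0,"ty":0,"tz":0.5,"rx":0,"ry":0,"rz":0},{"tx":0,"ty":0,"tz":0.5,"rx":0,"ry":0,"rz":0},{"tx":0,"ty":0,"tz":0.4,"rx":0,"ry":0,"rz":0},{"tx":0,"ty":0,"tz":0.3,"rx":0,"ry":0,"rz":0},{"tx":0,"ty":0,"tz":0.2,"rx":0,"ry":0,"rz":0},{"tx":0,"ty":0,"tz":0,"rx":0,"ry":0,"rz":0}]'
python3 -m creep '[{"tx":0,"ty":0,"tz":0,"rx":0,"ry":0,"rz":0},{"tx":0,"ty":0,"tz":0,"rx":0,"ry":0,"rz":0},{"tx":0,"ty":0,"tz":0,"rx":0,"ry":0,"rz":0},{"tx":0,"ty":0,"tz":0,"rx":0,"ry":0,"rz":0},{"tx":0,"ty":0,"tz":0,"rx":0,"ry":0,"rz":0},{"tx":0,"ty":0,"tz":0,"rx":0,"ry":0,"rz":0},{"tx":0,"ty":0,"tz":-0.3,"rx":0,"ry":0,"rz":0},{"tx":0,"ty":0,"tz":-0.6,"rx":0,"ry":0,"rz":0},{"tx":0,"ty":0,"tz":-0.8,"rx":0,"ry":0,"rz":0},{"tx":0,"ty":0,"tz":-0.8,"rx":0,"ry":0,"rz":0},{"tx":0,"ty":0,"tz":-0.6,"rx":0,"ry":0,"rz":0},{"tx":0,"ty":0,"tz":0,"rx":0,"ry":0,"rz":0}]' -1 50
python3 -m creep '[{"tx":0,"ty":0,"tz":0,"rx":0,"ry":0,"rz":1},{"tx":0,"ty":0,"tz":0,"rx":0,"ry":0,"rz":1},{"tx":0,"ty":0,"tz":0,"rx":0,"ry":0,"rz":1},{"tx":0,"ty":0,"tz":0,"rx":0,"ry":0,"rz":1},{"tx":0,"ty":0,"tz":0,"rx":0,"ry":0,"rz":1},{"tx":0,"ty":0,"tz":0,"rx":0,"ry":0,"rz":1},{"tx":0,"ty":0,"tz":0,"rx":0,"ry":0,"rz":1},{"tx":0,"ty":0,"tz":0,"rx":0,"ry":0,"rz":1},{"tx":0,"ty":0,"tz":0,"rx":0,"ry":0,"rz":1},{"tx":0,"ty":0,"tz":0,"rx":0,"ry":0,"rz":1},{"tx":0,"ty":0,"tz":0,"rx":0,"ry":0,"rz":1},{"tx":0,"ty":0,"tz":0,"rx":0,"ry":0,"rz":1}]'
python3 go.py '[[0.5747,0.2282,0.16,-88.2],[0.5747,0.2282,0.035,-88.2]]'
```

```text
t: 12.95
tool_pos: [0.457, -0.1918, 0.0069]
tool_rot: [0.99, 0.14, -0.001, -0.0]
contact_force: [-0.0, 0.4, 0.2]
gripper_width: 0.0856
finger_force: 0.0
t: 14.45
tool_pos: [0.4587, -0.192, 0.1644]
tool_rot: [0.99, 0.14, 0.002, 0.001]
contact_force: [-0.0, -0.6, -1.8]
gripper_width: 0.0478
finger_force: 51.8
t: 15.95
tool_pos: [0.4565, -0.1915, 0.1607]
tool_rot: [0.765, -0.644, -0.001, 0.001]
contact_force: [0.1, -0.9, -1.9]
gripper_width: 0.0475
finger_force: 51.6
t 15.9 pos [ 0.4565 -0.1915  0.1607] h -80.2 w 0.0475 ff 52 F [ 0.1 -0.9 -1.9] tilt [-0.003  0.001 -1.   ] j [-0.08  0.18 -0.17 -0.   -1.22  0.25]
rz units 1.00 then t: x -8.31 y -2.63 z 0.01
rz units -0.00 then t: x 0.00 y 0.00 z 2.50
```

```bash
python3 -m creep '[{"tx":0,"ty":0,"tz":0,"rx":0,"ry":0,"rz":1},{"tx":-0.6,"ty":-0.2,"tz":0,"rx":0,"ry":0,"rz":0},{"tx":-0.8,"ty":-0.25,"tz":0,"rx":0,"ry":0,"rz":0},{"tx":-0.8,"ty":-0.25,"tz":0,"rx":0,"ry":0,"rz":0},{"tx":-0.8,"ty":-0.25,"tz":0,"rx":0,"ry":0,"rz":0},{"tx":-0.8,"ty":-0.25,"tz":0,"rx":0,"ry":0,"rz":0},{"tx":-0.8,"ty":-0.25,"tz":0,"rx":0,"ry":0,"rz":0},{"tx":-0.8,"ty":-0.25,"tz":0,"rx":0,"ry":0,"rz":0},{"tx":-0.8,"ty":-0.25,"tz":0,"rx":0,"ry":0,"rz":0},{"tx":-0.8,"ty":-0.25,"tz":0,"rx":0,"ry":0,"rz":0},{"tx":-0.8,"ty":-0.25,"tz":0,"rx":0,"ry":0,"rz":0},{"tx":-0.5,"ty":-0.18,"tz":0,"rx":0,"ry":0,"rz":0}]'
python3 -m creep '[{"tx":0,"ty":0,"tz":0,"rx":0,"ry":0,"rz":0}]'
python3 go.py '[[0.5747,0.2282,0.035,-88.2]]'
```

```text
t: 17.45
tool_pos: [0.5729, 0.2294, 0.1601]
tool_rot: [0.72, -0.694, -0.001, 0.002]
contact_force: [-0.0, 0.4, -1.1]
gripper_width: 0.0469
finger_force: 51.6
t: 17.58
tool_pos: [0.5729, 0.2291, 0.1597]
tool_rot: [0.721, -0.693, -0.001, 0.002]
contact_force: [-0.8, -1.3, -1.6]
gripper_width: 0.0477
finger_force: 51.7
t 17.6 pos [0.5729 0.2291 0.1597] h -87.8 w 0.0477 ff 52 F [-0.8 -1.3 -1.6] tilt [-0.003 -0.001 -1.   ] j [ 0.63  0.42  0.16 -0.   -1.32 -0.59]
rz units 0.05 then t: x 0.02 y -0.04 z 2.49
```

```bash
python3 -m creep '[{"tx":0,"ty":-0.04,"tz":0.4,"rx":0,"ry":0,"rz":0.05},{"tx":0,"ty":0,"tz":0.5,"rx":0,"ry":0,"rz":0},{"tx":0,"ty":0,"tz":0.5,"rx":0,"ry":0,"rz":0},{"tx":0,"ty":0,"tz":0.4,"rx":0,"ry":0,"rz":0},{"tx":0,"ty":0,"tz":0.3,"rx":0,"ry":0,"rz":0},{"tx":0,"ty":0,"tz":0.2,"rx":0,"ry":0,"rz":0},{"tx":0,"ty":0,"tz":0.16,"rx":0,"ry":0,"rz":0},{"tx":0,"ty":0,"tz":0,"rx":0,"ry":0,"rz":0}]'
python3 -m creep '[{"tx":0,"ty":0,"tz":0,"rx":0,"ry":0,"rz":0},{"tx":0,"ty":0,"tz":0,"rx":0,"ry":0,"rz":0},{"tx":0,"ty":0,"tz":0,"rx":0,"ry":0,"rz":0},{"tx":0,"ty":0,"tz":-0.4,"rx":0,"ry":0,"rz":0},{"tx":0,"ty":0,"tz":-0.6,"rx":0,"ry":0,"rz":0},{"tx":0,"ty":0,"tz":-0.7,"rx":0,"ry":0,"rz":0},{"tx":0,"ty":0,"tz":-0.7,"rx":0,"ry":0,"rz":0},{"tx":0,"ty":0,"tz":0,"rx":0,"ry":0,"rz":0}]' 0.45
python3 - <<'E'
from h import *
f=grab("top"); save(f,"top3.png")
for b in bricks(f): print(np.round(b[:6],1),b[6])
E
python3 go.py '[[0.5546,-0.064,0.13,-88.2],[0.5546,-0.064,0.13,8],[0.5546,-0.064,0.007,8]]'
```

```text
t: 18.58
tool_pos: [0.5754, 0.2277, 0.0389]
tool_rot: [0.718, -0.696, -0.0, 0.0]
contact_force: [-0.1, -0.7, -1.0]
gripper_width: 0.0476
finger_force: 51.7
t: 19.58
tool_pos: [0.5778, 0.2288, 0.1642]
tool_rot: [0.718, -0.696, 0.001, -0.004]
contact_force: [0.3, 0.2, -0.7]
gripper_width: 0.0621
finger_force: 0.0
[532.5 -50.5  70.1  47.8   7.9  44.2] [312. 175.]
[668.9 -76.6  69.7  48.3  17.8  44.1] [322. 117.]
t 19.6 pos [0.5766 0.2285 0.1618] h -88.3 w 0.0614 ff 0 F [-0.2 -0.1 -1. ] tilt [ 0.004  0.003 -1.   ] j [ 0.63  0.42  0.16  0.   -1.31 -0.6 ]
rz units -0.01 then t: x 5.83 y 0.62 z 0.64
rz units -12.02 then t: x 0.00 y 0.00 z -0.00
rz units 0.00 then t: x 0.00 y 0.00 z 2.46
```

View pics/top3.png

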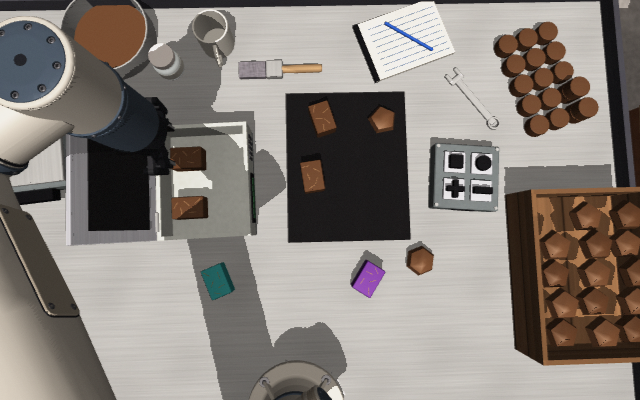

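The top view shows two bricks lying flat in the tester at (188,160) and (189,208). The middle brick was knocked to (312,175), and the last one is still at (322,117). The lid is still open.

```bash
python3 -m creep '[{"tx":0.5,"ty":0.1,"tz":0,"rx":0,"ry":0,"rz":0},{"tx":0.75,"ty":0.15,"tz":0,"rx":0,"ry":0,"rz":0},{"tx":0.75,"ty":0.15,"tz":0,"rx":0,"ry":0,"rz":0},{"tx":0.75,"ty":0.15,"tz":0,"rx":0,"ry":0,"rz":0},{"tx":0.75,"ty":0.15,"tz":0.1,"rx":0,"ry":0,"rz":0},{"tx":0.75,"ty":0.15,"tz":0.2,"rx":0,"ry":0,"rz":0},{"tx":0.75,"ty":0.15,"tz":0.2,"rx":0,"ry":0,"rz":0},{"tx":0.55,"ty":0.06,"tz":0.1,"rx":0,"ry":0,"rz":0},{"tx":0,"ty":0,"tz":0,"rx":0,"ry":0,"rz":-1},{"tx":0,"ty":0,"tz":0,"rx":0,"ry":0,"rz":-1},{"tx":0,"ty":0,"tz":0,"rx":0,"ry":0,"rz":-1},{"tx":0,"ty":0,"tz":0,"rx":0,"ry":0,"rz":-1}]' 1
python3 -m creep '[{"tx":0,"ty":0,"tz":0,"rx":0,"ry":0,"rz":-1},{"tx":0,"ty":0,"tz":0,"rx":0,"ry":0,"rz":-1},{"tx":0,"ty":0,"tz":0,"rx":0,"ry":0,"rz":-1},{"tx":0,"ty":0,"tz":0,"rx":0,"ry":0,"rz":-1},{"tx":0,"ty":0,"tz":0,"rx":0,"ry":0,"rz":-1},{"tx":0,"ty":0,"tz":0,"rx":0,"ry":0,"rz":-1},{"tx":0,"ty":0,"tz":0,"rx":0,"ry":0,"rz":-1},{"tx":0,"ty":0,"tz":0,"rx":0,"ry":0,"rz":-1},{"tx":0,"ty":0,"tz":0,"rx":0,"ry":0,"rz":0}]'
python3 go.py '[[0.5325,-0.0505,0.007,8]]'
```

```text
t: 21.12
tool_pos: [0.5305, -0.0512, 0.1287]
tool_rot: [0.883, -0.47, -0.0, 0.0]
contact_force: [-0.3, -0.1, -0.4]
gripper_width: 0.0858
finger_force: 0.0
t: 22.25
tool_pos: [0.5306, -0.0511, 0.1288]
tool_rot: [0.998, 0.067, -0.0, 0.0]
contact_force: [0.2, -0.5, -0.1]
gripper_width: 0.0855
finger_force: 0.0
t 22.2 pos [ 0.5306 -0.0511  0.1288] h 7.6 w 0.0855 ff 0 F [ 0.2 -0.5 -0.1] tilt [-0.001 -0.    -1.   ] j [ 0.2   0.28 -0.13 -0.   -1.17  1.51]
rz units -0.04 then t: x 0.04 y -0.01 z 2.44
```

```bash
python3 -m creep '[{"tx":0.04,"ty":0,"tz":0.3,"rx":0,"ry":0,"rz":-0.04},{"tx":0,"ty":0,"tz":0.5,"rx":0,"ry":0,"rz":0},{"tx":0,"ty":0,"tz":0.5,"rx":0,"ry":0,"rz":0},{"tx":0,"ty":0,"tz":0.5,"rx":0,"ry":0,"rz":0},{"tx":0,"ty":0,"tz":0.4,"rx":0,"ry":0,"rz":0},{"tx":0,"ty":0,"tz":0.24,"rx":0,"ry":0,"rz":0},{"tx":0,"ty":0,"tz":0,"rx":0,"ry":0,"rz":0}]'
python3 -m creep '[{"tx":0,"ty":0,"tz":0,"rx":0,"ry":0,"rz":0},{"tx":0,"ty":0,"tz":0,"rx":0,"ry":0,"rz":0},{"tx":0,"ty":0,"tz":0,"rx":0,"ry":0,"rz":0},{"tx":0,"ty":0,"tz":0,"rx":0,"ry":0,"rz":0},{"tx":0,"ty":0,"tz":0,"rx":0,"ry":0,"rz":0},{"tx":0,"ty":0,"tz":0,"rx":0,"ry":0,"rz":0},{"tx":0,"ty":0,"tz":-0.3,"rx":0,"ry":0,"rz":0},{"tx":0,"ty":0,"tz":-0.6,"rx":0,"ry":0,"rz":0},{"tx":0,"ty":0,"tz":-0.8,"rx":0,"ry":0,"rz":0},{"tx":0,"ty":0,"tz":-0.8,"rx":0,"ry":0,"rz":0},{"tx":0,"ty":0,"tz":-0.6,"rx":0,"ry":0,"rz":0},{"tx":0,"ty":0,"tz":0,"rx":0,"ry":0,"rz":0}]' -1 50
python3 -m creep '[{"tx":0,"ty":0,"tz":0,"rx":0,"ry":0,"rz":1},{"tx":0,"ty":0,"tz":0,"rx":0,"ry":0,"rz":1},{"tx":0,"ty":0,"tz":0,"rx":0,"ry":0,"rz":1},{"tx":0,"ty":0,"tz":0,"rx":0,"ry":0,"rz":1},{"tx":0,"ty":0,"tz":0,"rx":0,"ry":0,"rz":1},{"tx":0,"ty":0,"tz":0,"rx":0,"ry":0,"rz":1},{"tx":0,"ty":0,"tz":0,"rx":0,"ry":0,"rz":1},{"tx":0,"ty":0,"tz":0,"rx":0,"ry":0,"rz":1},{"tx":0,"ty":0,"tz":0,"rx":0,"ry":0,"rz":1},{"tx":0,"ty":0,"tz":0,"rx":0,"ry":0,"rz":1},{"tx":0,"ty":0,"tz":0,"rx":0,"ry":0,"rz":1},{"tx":0,"ty":0,"tz":0,"rx":0,"ry":0,"rz":1}]'
python3 go.py '[[0.5773,0.1442,0.16,-88.2],[0.5773,0.1442,0.035,-88.2]]'
```

```text
t: 23.12
tool_pos: [0.5321, -0.051, 0.0062]
tool_rot: [0.998, 0.07, -0.001, 0.0]
contact_force: [0.4, 0.5, 0.6]
gripper_width: 0.0853
finger_force: 0.0
t: 24.62
tool_pos: [0.5342, -0.0509, 0.1656]
tool_rot: [0.998, 0.07, 0.003, -0.0]
contact_force: [0.2, -0.1, -1.2]
gripper_width: 0.0471
finger_force: 52.0
t: 26.12
tool_pos: [0.532, -0.0509, 0.1614]
tool_rot: [0.718, -0.696, -0.001, 0.001]
contact_force: [0.0, -0.4, -1.1]
gripper_width: 0.0475
finger_force: 51.7
t 26.1 pos [ 0.532  -0.0509  0.1614] h -88.2 w 0.0475 ff 52 F [ 0.  -0.4 -1.1] tilt [-0.002  0.    -1.   ] j [ 0.2   0.26 -0.07 -0.   -1.25 -0.17]
rz units -0.01 then t: x -3.87 y -1.03 z 0.03
rz units -0.00 then t: x 0.00 y 0.00 z 2.50
```

```bash
python3 -m creep '[{"tx":-0.5,"ty":-0.13,"tz":0,"rx":0,"ry":0,"rz":0},{"tx":-0.75,"ty":-0.2,"tz":0,"rx":0,"ry":0,"rz":0},{"tx":-0.75,"ty":-0.2,"tz":0,"rx":0,"ry":0,"rz":0},{"tx":-0.75,"ty":-0.2,"tz":0,"rx":0,"ry":0,"rz":0},{"tx":-0.67,"ty":-0.18,"tz":0,"rx":0,"ry":0,"rz":0},{"tx":-0.45,"ty":-0.12,"tz":0,"rx":0,"ry":0,"rz":0},{"tx":0,"ty":0,"tz":0,"rx":0,"ry":0,"rz":0}]'
python3 go.py '[[0.5773,0.1442,0.035,-88.2]]'
```

```text
t: 27.0
tool_pos: [0.5772, 0.1454, 0.1614]
tool_rot: [0.72, -0.694, -0.0, 0.001]
contact_force: [0.1, -0.4, -1.8]
gripper_width: 0.0471
finger_force: 51.8
t 27.0 pos [0.5772 0.1454 0.1614] h -87.9 w 0.0471 ff 52 F [ 0.1 -0.4 -1.8] tilt [-0.002 -0.001 -1.   ] j [ 0.51  0.37  0.1  -0.   -1.3  -0.47]
rz units 0.04 then t: x 0.02 y -0.00 z 2.53
```

Next come the release, then on to the last brick with a fresh look.

```bash
python3 -m creep '[{"tx":0.02,"ty":0,"tz":0.4,"rx":0,"ry":0,"rz":0.04},{"tx":0,"ty":0,"tz":0.5,"rx":0,"ry":0,"rz":0},{"tx":0,"ty":0,"tz":0.5,"rx":0,"ry":0,"rz":0},{"tx":0,"ty":0,"tz":0.4,"rx":0,"ry":0,"rz":0},{"tx":0,"ty":0,"tz":0.3,"rx":0,"ry":0,"rz":0},{"tx":0,"ty":0,"tz":0.2,"rx":0,"ry":0,"rz":0},{"tx":0,"ty":0,"tz":0.2,"rx":0,"ry":0,"rz":0},{"tx":0,"ty":0,"tz":0,"rx":0,"ry":0,"rz":0}]'
python3 -m creep '[{"tx":0,"ty":0,"tz":0,"rx":0,"ry":0,"rz":0},{"tx":0,"ty":0,"tz":0,"rx":0,"ry":0,"rz":0},{"tx":0,"ty":0,"tz":0,"rx":0,"ry":0,"rz":0},{"tx":0,"ty":0,"tz":-0.4,"rx":0,"ry":0,"rz":0},{"tx":0,"ty":0,"tz":-0.6,"rx":0,"ry":0,"rz":0},{"tx":0,"ty":0,"tz":-0.7,"rx":0,"ry":0,"rz":0},{"tx":0,"ty":0,"tz":-0.7,"rx":0,"ry":0,"rz":0},{"tx":0,"ty":0,"tz":0,"rx":0,"ry":0,"rz":0}]' 0.45
python3 - <<'E'
from h import *
f=grab("top"); save(f,"top4.png")
for b in bricks(f): print(np.round(b[:6],1),b[6])
E
python3 go.py '[[0.669,-0.0766,0.13,-88.2],[0.669,-0.0766,0.007,17.6]]'
```

```text
t: 28.0
tool_pos: [0.5772, 0.1432, 0.0367]
tool_rot: [0.718, -0.696, -0.0, 0.001]
contact_force: [-0.4, 0.9, -0.8]
gripper_width: 0.0472
finger_force: 52.0
t: 29.0
tool_pos: [0.5799, 0.1441, 0.162]
tool_rot: [0.718, -0.696, 0.002, -0.004]
contact_force: [0.2, 0.7, -0.5]
gripper_width: 0.062
finger_force: 0.0
[668.8 -76.6  69.2  48.1  17.3  44.2] [322. 117.]
t 29.1 pos [0.5787 0.1439 0.1597] h -88.3 w 0.0617 ff 0 F [ 0.2 -0.4 -0. ] tilt [ 0.004  0.002 -1.   ] j [ 0.51  0.37  0.09  0.   -1.28 -0.48]
rz units -0.01 then t: x 4.46 y -1.67 z 0.59
rz units -13.23 then t: x 0.00 y 0.00 z 2.46
```

```bash
python3 -m creep '[{"tx":0.5,"ty":-0.15,"tz":0,"rx":0,"ry":0,"rz":0},{"tx":0.7,"ty":-0.26,"tz":0,"rx":0,"ry":0,"rz":0},{"tx":0.75,"ty":-0.28,"tz":0,"rx":0,"ry":0,"rz":0},{"tx":0.75,"ty":-0.28,"tz":0.1,"rx":0,"ry":0,"rz":0},{"tx":0.7,"ty":-0.28,"tz":0.2,"rx":0,"ry":0,"rz":0},{"tx":0.6,"ty":-0.24,"tz":0.2,"rx":0,"ry":0,"rz":0},{"tx":0.46,"ty":-0.18,"tz":0.1,"rx":0,"ry":0,"rz":0},{"tx":0,"ty":0,"tz":0,"rx":0,"ry":0,"rz":-1},{"tx":0,"ty":0,"tz":0,"rx":0,"ry":0,"rz":-1},{"tx":0,"ty":0,"tz":0,"rx":0,"ry":0,"rz":-1},{"tx":0,"ty":0,"tz":0,"rx":0,"ry":0,"rz":-1},{"tx":0,"ty":0,"tz":0,"rx":0,"ry":0,"rz":-1}]' 1
python3 -m creep '[{"tx":0,"ty":0,"tz":0,"rx":0,"ry":0,"rz":-1},{"tx":0,"ty":0,"tz":0,"rx":0,"ry":0,"rz":-1},{"tx":0,"ty":0,"tz":0,"rx":0,"ry":0,"rz":-1},{"tx":0,"ty":0,"tz":0,"rx":0,"ry":0,"rz":-1},{"tx":0,"ty":0,"tz":0,"rx":0,"ry":0,"rz":-1},{"tx":0,"ty":0,"tz":0,"rx":0,"ry":0,"rz":-1},{"tx":0,"ty":0,"tz":0,"rx":0,"ry":0,"rz":-1},{"tx":0,"ty":0,"tz":0,"rx":0,"ry":0,"rz":-1},{"tx":0,"ty":0,"tz":0,"rx":0,"ry":0,"rz":-0.2},{"tx":0,"ty":0,"tz":0,"rx":0,"ry":0,"rz":0}]'
python3 go.py '[[0.669,-0.0766,0.007,17.5]]'
```

```text
t: 30.55
tool_pos: [0.6677, -0.0769, 0.1271]
tool_rot: [0.914, -0.407, -0.0, 0.0]
contact_force: [-0.1, -0.1, 0.3]
gripper_width: 0.0857
finger_force: 0.0
t: 31.8
tool_pos: [0.6677, -0.077, 0.1272]
tool_rot: [0.989, 0.15, -0.0, 0.0]
contact_force: [-1.0, 0.3, -0.4]
gripper_width: 0.0855
finger_force: 0.0
t 31.8 pos [ 0.6677 -0.077   0.1272] h 17.2 w 0.0855 ff 0 F [-1.   0.3 -0.4] tilt [-0. -0. -1.] j [ 0.12  0.54  0.27  0.   -1.3   1.75]
rz units -0.04 then t: x 0.03 y 0.00 z 2.40
```

```bash
python3 -m creep '[{"tx":0.03,"ty":0,"tz":0.3,"rx":0,"ry":0,"rz":-0.04},{"tx":0,"ty":0,"tz":0.5,"rx":0,"ry":0,"rz":0},{"tx":0,"ty":0,"tz":0.5,"rx":0,"ry":0,"rz":0},{"tx":0,"ty":0,"tz":0.5,"rx":0,"ry":0,"rz":0},{"tx":0,"ty":0,"tz":0.4,"rx":0,"ry":0,"rz":0},{"tx":0,"ty":0,"tz":0.2,"rx":0,"ry":0,"rz":0},{"tx":0,"ty":0,"tz":0,"rx":0,"ry":0,"rz":0}]'
python3 -m creep '[{"tx":0,"ty":0,"tz":0,"rx":0,"ry":0,"rz":0},{"tx":0,"ty":0,"tz":0,"rx":0,"ry":0,"rz":0},{"tx":0,"ty":0,"tz":0,"rx":0,"ry":0,"rz":0},{"tx":0,"ty":0,"tz":0,"rx":0,"ry":0,"rz":0},{"tx":0,"ty":0,"tz":0,"rx":0,"ry":0,"rz":0},{"tx":0,"ty":0,"tz":0,"rx":0,"ry":0,"rz":0},{"tx":0,"ty":0,"tz":-0.3,"rx":0,"ry":0,"rz":0},{"tx":0,"ty":0,"tz":-0.6,"rx":0,"ry":0,"rz":0},{"tx":0,"ty":0,"tz":-0.8,"rx":0,"ry":0,"rz":0},{"tx":0,"ty":0,"tz":-0.8,"rx":0,"ry":0,"rz":0},{"tx":0,"ty":0,"tz":-0.6,"rx":0,"ry":0,"rz":0},{"tx":0,"ty":0,"tz":0,"rx":0,"ry":0,"rz":0}]' -1 50
python3 -m creep '[{"tx":0,"ty":0,"tz":0,"rx":0,"ry":0,"rz":1},{"tx":0,"ty":0,"tz":0,"rx":0,"ry":0,"rz":1},{"tx":0,"ty":0,"tz":0,"rx":0,"ry":0,"rz":1},{"tx":0,"ty":0,"tz":0,"rx":0,"ry":0,"rz":1},{"tx":0,"ty":0,"tz":0,"rx":0,"ry":0,"rz":1},{"tx":0,"ty":0,"tz":0,"rx":0,"ry":0,"rz":1},{"tx":0,"ty":0,"tz":0,"rx":0,"ry":0,"rz":1},{"tx":0,"ty":0,"tz":0,"rx":0,"ry":0,"rz":1},{"tx":0,"ty":0,"tz":0,"rx":0,"ry":0,"rz":1},{"tx":0,"ty":0,"tz":0,"rx":0,"ry":0,"rz":1},{"tx":0,"ty":0,"tz":0,"rx":0,"ry":0,"rz":1},{"tx":0,"ty":0,"tz":0,"rx":0,"ry":0,"rz":1}]'
python3 go.py '[[0.4673,0.1408,0.16,-88.2],[0.4673,0.1408,0.035,-88.2]]'
```

```text
t: 32.67
tool_pos: [0.6685, -0.0767, 0.0062]
tool_rot: [0.988, 0.153, -0.001, -0.0]
contact_force: [-0.2, -0.8, 0.6]
gripper_width: 0.0856
finger_force: 0.0
t: 34.17
tool_pos: [0.6704, -0.0768, 0.1659]
tool_rot: [0.988, 0.153, 0.003, 0.0]
contact_force: [0.6, -1.3, -1.9]
gripper_width: 0.0473
finger_force: 52.5
t: 35.67
tool_pos: [0.6682, -0.0765, 0.1607]
tool_rot: [0.774, -0.634, -0.001, 0.001]
contact_force: [-0.2, 0.1, -1.0]
gripper_width: 0.0471
finger_force: 52.3
t 35.7 pos [ 0.6682 -0.0765  0.1607] h -78.6 w 0.0471 ff 52 F [-0.2  0.1 -1. ] tilt [-0.003  0.    -1.   ] j [ 0.12  0.53  0.34 -0.   -1.38  0.08]
rz units 1.19 then t: x -4.47 y 3.88 z 0.01
rz units -0.00 then t: x 0.00 y 0.00 z 2.50
```

```bash
python3 -m creep '[{"tx":0,"ty":0,"tz":0,"rx":0,"ry":0,"rz":0.8},{"tx":0,"ty":0,"tz":0,"rx":0,"ry":0,"rz":0.4},{"tx":-0.35,"ty":0.3,"tz":0,"rx":0,"ry":0,"rz":0},{"tx":-0.55,"ty":0.48,"tz":0,"rx":0,"ry":0,"rz":0},{"tx":-0.6,"ty":0.52,"tz":0,"rx":0,"ry":0,"rz":0},{"tx":-0.6,"ty":0.52,"tz":0,"rx":0,"ry":0,"rz":0},{"tx":-0.6,"ty":0.52,"tz":0,"rx":0,"ry":0,"rz":0},{"tx":-0.6,"ty":0.52,"tz":0,"rx":0,"ry":0,"rz":0},{"tx":-0.5,"ty":0.45,"tz":0,"rx":0,"ry":0,"rz":0},{"tx":-0.4,"ty":0.33,"tz":0,"rx":0,"ry":0,"rz":0},{"tx":-0.27,"ty":0.24,"tz":0,"rx":0,"ry":0,"rz":0},{"tx":0,"ty":0,"tz":0,"rx":0,"ry":0,"rz":0}]'
python3 go.py '[[0.4673,0.1408,0.035,-88.2]]'
```

```text
t: 37.17
tool_pos: [0.466, 0.1401, 0.1616]
tool_rot: [0.72, -0.694, -0.0, 0.001]
contact_force: [0.1, 0.1, -1.5]
gripper_width: 0.0475
finger_force: 52.4
t 37.2 pos [0.466  0.1401 0.1616] h -87.9 w 0.0475 ff 52 F [ 0.1  0.1 -1.5] tilt [-0.002 -0.001 -1.   ] j [ 0.61  0.17 -0.19 -0.   -1.22 -0.58]
rz units 0.04 then t: x -0.01 y -0.03 z 2.53
```

```bash
python3 -m creep '[{"tx":-0.01,"ty":-0.03,"tz":0.4,"rx":0,"ry":0,"rz":0.04},{"tx":0,"ty":0,"tz":0.5,"rx":0,"ry":0,"rz":0},{"tx":0,"ty":0,"tz":0.5,"rx":0,"ry":0,"rz":0},{"tx":0,"ty":0,"tz":0.4,"rx":0,"ry":0,"rz":0},{"tx":0,"ty":0,"tz":0.3,"rx":0,"ry":0,"rz":0},{"tx":0,"ty":0,"tz":0.2,"rx":0,"ry":0,"rz":0},{"tx":0,"ty":0,"tz":0.2,"rx":0,"ry":0,"rz":0},{"tx":0,"ty":0,"tz":0,"rx":0,"ry":0,"rz":0}]'
python3 -m creep '[{"tx":0,"ty":0,"tz":0,"rx":0,"ry":0,"rz":0},{"tx":0,"ty":0,"tz":0,"rx":0,"ry":0,"rz":0},{"tx":0,"ty":0,"tz":0,"rx":0,"ry":0,"rz":0},{"tx":0,"ty":0,"tz":-0.4,"rx":0,"ry":0,"rz":0},{"tx":0,"ty":0,"tz":-0.6,"rx":0,"ry":0,"rz":0},{"tx":0,"ty":0,"tz":-0.7,"rx":0,"ry":0,"rz":0},{"tx":0,"ty":0,"tz":-0.7,"rx":0,"ry":0,"rz":0},{"tx":0.5,"ty":0,"tz":-0.7,"rx":0,"ry":0,"rz":0},{"tx":0.8,"ty":0.3,"tz":-0.6,"rx":0,"ry":0,"rz":0},{"tx":0.8,"ty":0.3,"tz":-0.6,"rx":0,"ry":0,"rz":0},{"tx":0.6,"ty":0.3,"tz":-0.3,"rx":0,"ry":0,"rz":0},{"tx":0,"ty":0,"tz":0,"rx":0,"ry":0,"rz":0}]' 0.45
python3 - <<'E'
from h import *
f=grab("scene"); save(f,"scene5.png"); g=grab("top"); save(g,"top5.png")
W=world(f)
m=(W[...,2]>.11)&(W[...,0]>.37)&(W[...,0]<.67)&(W[...,1]>.24)&(W[...,1]<.42)
p=W[m]; q=p-[.521,.1845,0]; x=q@[-.031,.9995,0]-.098; z=q[:,2]-.0995
A=np.polyfit(z,x,1); print("lid n",m.sum(),"angle",np.pi/2+np.arctan(A[0]),"off",A[1],"max",p.max(0))
E
python3 go.py
```

```text
t: 38.17
tool_pos: [0.4684, 0.14, 0.0366]
tool_rot: [0.717, -0.697, -0.0, 0.001]
contact_force: [-0.7, 0.9, -0.7]
gripper_width: 0.0476
finger_force: 52.4
t: 39.67
tool_pos: [0.4273, 0.0028, 0.269]
tool_rot: [0.717, -0.697, 0.001, -0.001]
contact_force: [0.7, 0.2, -0.2]
gripper_width: 0.0619
finger_force: 0.0
lid n 7023 angle 1.9092488240635113 off -0.003374958229628791 max [0.64003597 0.35975531 0.29914244]
t 39.8 pos [0.4274 0.0042 0.2671] h -88.3 w 0.0620 ff 0 F [-0.2  0.1  0.1] tilt [-0.     0.001 -1.   ] j [ 0.38 -0.   -0.1  -0.   -1.47 -0.35]
```

View pics/top5.png

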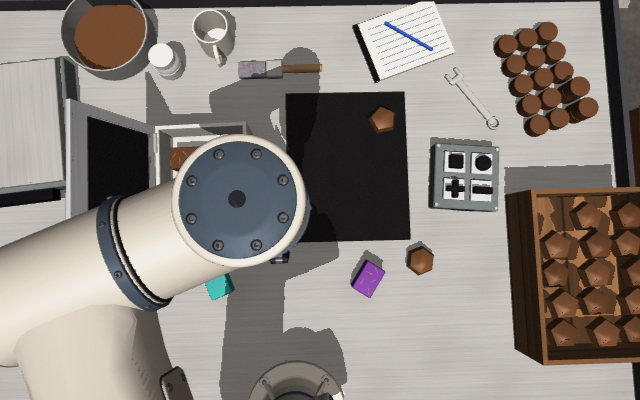

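The top view shows the mat now holds only lump_a (382,119). The arm hides most of the tester, one brick is visible at (183,158), and the lid still leans open at the left. I'll check all four bricks in the scene frame by depth and plan the path over the lid.

```bash
python3 - <<'E'
from h import *
f=grab("scene"); W=world(f); h=cv2.cvtColor(f["frame"],cv2.COLOR_RGB2HSV)
m=((abs(W[...,2]-.069)<.006)&(h[...,0]<20)&(h[...,1]>60)&(abs(W[...,0]-.52)<.12)&(abs(W[...,1]-.185)<.1)).astype(np.uint8)
n,l,s,c=cv2.connectedComponentsWithStats(m)
for i in range(1,n):
    if s[i,4]>30: p=W[l==i]; print(s[i,4],p.mean(0).round(3),[np.round(v,0) for v in cv2.minAreaRect((p[:,:2]*1000).astype(np.float32))])
E
python3 go.py '[[0.46,0.05,0.37,-88.2],[0.50,0.42,0.37,-88.2],[0.50,0.42,0.27,-88.2]]'
```

```text
540 [0.47 0.14 0.07] [array([468., 140.]), array([49., 69.]), np.float64(2.0)]
566 [0.467 0.224 0.07 ] [array([465., 224.]), array([49., 70.]), np.float64(2.0)]
609 [0.58  0.144 0.07 ] [array([578., 143.]), array([47., 67.]), np.float64(1.0)]
662 [0.578 0.228 0.07 ] [array([576., 227.]), array([46., 69.]), np.float64(1.0)]
t 39.8 pos [0.4275 0.0045 0.2667] h -88.3 w 0.0616 ff 0 F [ 1.3 -0.6 -0.6] tilt [-0.001  0.    -1.   ] j [ 0.38  0.   -0.1  -0.   -1.47 -0.35]
rz units -0.01 then t: x -0.89 y -0.68 z -2.07
rz units -0.00 then t: x -7.37 y -1.03 z -0.00
rz units -0.00 then t: x 0.00 y 0.00 z 2.00
```

View pics/scene5.png

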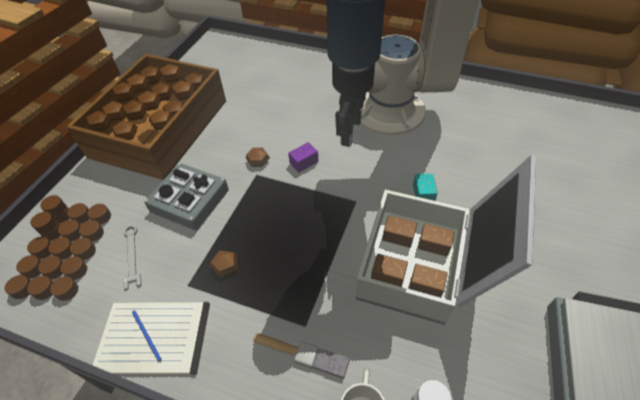

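The scene view shows all four bricks flat in the tester at (400,230), (437,238), (390,268) and (430,278). Both lumps are untouched and the lid is open. Next I go over the lid with the fingers shut.

```bash
python3 -m creep '[{"tx":0,"ty":0,"tz":-0.4,"rx":0,"ry":0,"rz":0},{"tx":-0.1,"ty":-0.1,"tz":-0.6,"rx":0,"ry":0,"rz":0},{"tx":-0.3,"ty":-0.1,"tz":-0.6,"rx":0,"ry":0,"rz":0},{"tx":-0.6,"ty":-0.15,"tz":-0.5,"rx":0,"ry":0,"rz":0},{"tx":-0.7,"ty":-0.15,"tz":0,"rx":0,"ry":0,"rz":0},{"tx":-0.7,"ty":-0.15,"tz":0,"rx":0,"ry":0,"rz":0},{"tx":-0.7,"ty":-0.15,"tz":0,"rx":0,"ry":0,"rz":0},{"tx":-0.7,"ty":-0.15,"tz":0,"rx":0,"ry":0,"rz":0},{"tx":-0.7,"ty":-0.15,"tz":0,"rx":0,"ry":0,"rz":0},{"tx":-0.7,"ty":-0.15,"tz":0,"rx":0,"ry":0,"rz":0},{"tx":-0.5,"ty":-0.15,"tz":0,"rx":0,"ry":0,"rz":0},{"tx":0,"ty":0,"tz":0,"rx":0,"ry":0,"rz":0}]' -1
python3 go.py '[[0.50,0.42,0.37,-88.2],[0.50,0.42,0.27,-88.2]]'
```

```text
t: 41.32
tool_pos: [0.489, 0.2936, 0.3695]
tool_rot: [0.719, -0.695, -0.0, 0.002]
contact_force: [-0.9, 0.5, -0.7]
gripper_width: 0.0002
finger_force: 0.0
t 41.3 pos [0.489  0.2936 0.3695] h -88.1 w 0.0002 ff 0 F [-0.9  0.5 -0.7] tilt [-0.004 -0.003 -1.   ] j [ 0.81  0.31  0.53 -0.   -1.8  -0.78]
rz units 0.01 then t: x -2.52 y -0.30 z -0.01
rz units -0.00 then t: x 0.00 y 0.00 z 2.00
```

```bash
python3 -m creep '[{"tx":-0.4,"ty":-0.05,"tz":0,"rx":0,"ry":0,"rz":0},{"tx":-0.6,"ty":-0.05,"tz":0,"rx":0,"ry":0,"rz":0},{"tx":-0.6,"ty":-0.05,"tz":0,"rx":0,"ry":0,"rz":0},{"tx":-0.5,"ty":-0.05,"tz":0,"rx":0,"ry":0,"rz":0},{"tx":-0.42,"ty":-0.1,"tz":0,"rx":0,"ry":0,"rz":0},{"tx":0,"ty":0,"tz":0.4,"rx":0,"ry":0,"rz":0},{"tx":0,"ty":0,"tz":0.5,"rx":0,"ry":0,"rz":0},{"tx":0,"ty":0,"tz":0.5,"rx":0,"ry":0,"rz":0},{"tx":0,"ty":0,"tz":0.4,"rx":0,"ry":0,"rz":0},{"tx":0,"ty":0,"tz":0.2,"rx":0,"ry":0,"rz":0},{"tx":0,"ty":0,"tz":0,"rx":0,"ry":0,"rz":0}]'
python3 go.py '[[0.50,0.375,0.27,-88.2],[0.5,0.3055,0.27,-88.2],[0.5,0.247,0.263,-88.2],[0.5,0.193,0.236,-88.2]]'
```

```text
t: 42.7
tool_pos: [0.5003, 0.4172, 0.2718]
tool_rot: [0.718, -0.696, 0.0, 0.001]
contact_force: [0.7, -0.4, 0.5]
gripper_width: -0.0003
finger_force: 0.0
t 42.7 pos [0.5003 0.4172 0.2718] h -88.3 w -0.0003 ff 0 F [ 0.7 -0.4  0.5] tilt [-0.001 -0.001 -1.   ] j [ 0.93  0.46  0.51  0.   -1.62 -0.9 ]
rz units -0.01 then t: x 0.84 y 0.03 z 0.04
rz units -0.00 then t: x 1.39 y 0.04 z -0.00
rz units -0.00 then t: x 1.17 y 0.04 z 0.14
rz units -0.00 then t: x 1.08 y 0.03 z 0.54
```

```bash
python3 -m creep '[{"tx":0.3,"ty":0,"tz":0,"rx":0,"ry":0,"rz":0},{"tx":0.3,"ty":0,"tz":0,"rx":0,"ry":0,"rz":0},{"tx":0.2,"ty":0,"tz":0,"rx":0,"ry":0,"rz":0},{"tx":0.2,"ty":0,"tz":0,"rx":0,"ry":0,"rz":0},{"tx":0.2,"ty":0,"tz":0,"rx":0,"ry":0,"rz":0},{"tx":0.2,"ty":0,"tz":0,"rx":0,"ry":0,"rz":0},{"tx":0.2,"ty":0,"tz":0,"rx":0,"ry":0,"rz":0},{"tx":0.2,"ty":0,"tz":0,"rx":0,"ry":0,"rz":0},{"tx":0.2,"ty":0,"tz":0,"rx":0,"ry":0,"rz":0},{"tx":0.2,"ty":0,"tz":0,"rx":0,"ry":0,"rz":0},{"tx":0,"ty":0,"tz":0,"rx":0,"ry":0,"rz":0}]'
cat > lid.py <<'E'
from h import *
f=grab("scene"); W=world(f); q=W-[.521,.1845,0]
x=q@[-.031,.9995,0]-.098; y=q@[-.9995,-.031,0]; z=W[...,2]-.0995
m=(abs(y)<.12)&(x<.12)&(x>-.23)&(z>.0)&(z<.23)&(f["frame"].max(-1)-f["frame"].min(-1).astype(int)<25)
a=np.degrees(np.arctan2(z,-x)[m&(np.hypot(x,z)>.08)&(np.hypot(x,z)<.2)])
print("lid deg pctl 10/50/90",np.percentile(a,[10,50,90]).round(1),len(a)); save(f,"lid.png")
E
python3 lid.py; python3 go.py '[[0.5,0.247,0.263,-88.2],[0.5,0.193,0.236,-88.2],[0.5,0.159,0.205,-88.2]]'
```

```text
t: 44.08
tool_pos: [0.5036, 0.3061, 0.272]
tool_rot: [0.717, -0.697, 0.0, 0.001]
contact_force: [0.2, -0.2, -0.7]
gripper_width: -0.0001
finger_force: 0.0
lid deg pctl 10/50/90 [ 0.4 89.6 90.3] 1970
t 44.1 pos [0.5036 0.3065 0.2718] h -88.3 w 0.0001 ff 0 F [-0.7 -0.4  0.8] tilt [-0.001 -0.002 -1.   ] j [ 0.81  0.33  0.31  0.   -1.56 -0.78]
rz units -0.02 then t: x 1.19 y 0.11 z 0.18
rz units -0.00 then t: x 1.08 y 0.03 z 0.54
rz units -0.00 then t: x 0.68 y 0.02 z 0.62
```

```bash
python3 -m creep '[{"tx":0.2,"ty":0.01,"tz":0.01,"rx":0,"ry":0,"rz":0},{"tx":0.2,"ty":0.01,"tz":0.02,"rx":0,"ry":0,"rz":0},{"tx":0.2,"ty":0.01,"tz":0.03,"rx":0,"ry":0,"rz":0},{"tx":0.2,"ty":0.01,"tz":0.03,"rx":0,"ry":0,"rz":0},{"tx":0.2,"ty":0.01,"tz":0.04,"rx":0,"ry":0,"rz":0},{"tx":0.2,"ty":0.01,"tz":0.05,"rx":0,"ry":0,"rz":0},{"tx":0.18,"ty":0.01,"tz":0.07,"rx":0,"ry":0,"rz":0},{"tx":0.18,"ty":0.01,"tz":0.08,"rx":0,"ry":0,"rz":0},{"tx":0.18,"ty":0.01,"tz":0.09,"rx":0,"ry":0,"rz":0},{"tx":0.18,"ty":0.01,"tz":0.1,"rx":0,"ry":0,"rz":0},{"tx":0.18,"ty":0.01,"tz":0.1,"rx":0,"ry":0,"rz":0},{"tx":0.18,"ty":0,"tz":0.1,"rx":0,"ry":0,"rz":0}]'
python3 lid.py; python3 go.py '[[0.5,0.159,0.205,-88.2],[0.5,0.132,0.167,-88.2],[0.5,0.1175,0.139,-88.2],[0.5,0.1125,0.109,-88.2]]'
```

```text
t: 45.62
tool_pos: [0.5013, 0.193, 0.2354]
tool_rot: [0.718, -0.696, -0.001, 0.0]
contact_force: [0.4, 2.8, 0.1]
gripper_width: 0.0003
finger_force: 0.9
lid deg pctl 10/50/90 [ 1.7 54.8 57.3] 3696
t 45.7 pos [0.501  0.1919 0.2348] h -88.3 w 0.0001 ff 1 F [-0.4 -0.  -0.7] tilt [-0.002 -0.001 -1.   ] j [ 0.66  0.23  0.08 -0.   -1.43 -0.63]
rz units -0.02 then t: x 0.66 y 0.04 z 0.60
rz units -0.00 then t: x 0.54 y 0.02 z 0.76
rz units -0.00 then t: x 0.29 y 0.01 z 0.56
rz units -0.00 then t: x 0.10 y 0.00 z 0.60
```

View pics/lid.png

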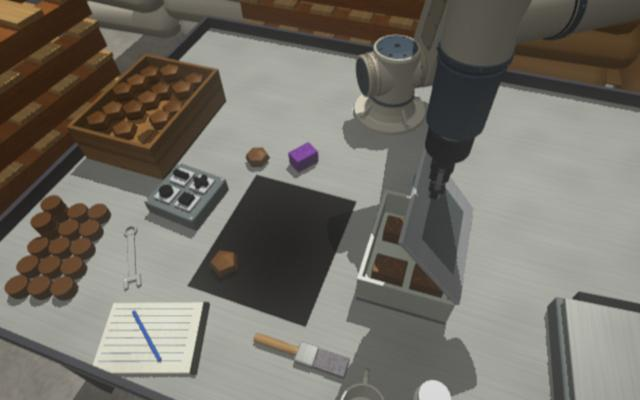

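The lid (435,235) follows the shut fingers (437,185) and stands at about 55°, with the bricks undisturbed below. I continue the arc slowly.

```bash
python3 -m creep '[{"tx":0.13,"ty":0,"tz":0.12,"rx":0,"ry":0,"rz":0},{"tx":0.13,"ty":0,"tz":0.12,"rx":0,"ry":0,"rz":0},{"tx":0.13,"ty":0,"tz":0.12,"rx":0,"ry":0,"rz":0},{"tx":0.13,"ty":0,"tz":0.12,"rx":0,"ry":0,"rz":0},{"tx":0.13,"ty":0,"tz":0.12,"rx":0,"ry":0,"rz":0},{"tx":0.11,"ty":0,"tz":0.13,"rx":0,"ry":0,"rz":0},{"tx":0.1,"ty":0,"tz":0.13,"rx":0,"ry":0,"rz":0},{"tx":0.09,"ty":0,"tz":0.13,"rx":0,"ry":0,"rz":0},{"tx":0.08,"ty":0,"tz":0.13,"rx":0,"ry":0,"rz":0},{"tx":0.08,"ty":0,"tz":0.12,"rx":0,"ry":0,"rz":0},{"tx":0.08,"ty":0,"tz":0.12,"rx":0,"ry":0,"rz":0},{"tx":0,"ty":0,"tz":0,"rx":0,"ry":0,"rz":0}]'
python3 lid.py; python3 go.py '[[0.5,0.1175,0.139,-88.2],[0.5,0.1125,0.108,-88.2]]'
```

```text
t: 47.18
tool_pos: [0.5032, 0.1332, 0.1677]
tool_rot: [0.717, -0.697, 0.0, 0.001]
contact_force: [-0.4, -0.5, 0.2]
gripper_width: -0.0003
finger_force: 0.0
lid deg pctl 10/50/90 [22.9 24.6 27.1] 5049
t 47.2 pos [0.5033 0.1334 0.168 ] h -88.3 w -0.0001 ff 0 F [-0.3  0.3  0.1] tilt [-0.001 -0.001 -1.   ] j [ 0.56  0.23 -0.09  0.   -1.25 -0.53]
rz units -0.01 then t: x 0.31 y 0.08 z 0.58
rz units -0.00 then t: x 0.10 y 0.00 z 0.62
```

```bash
python3 -m creep '[{"tx":0.06,"ty":0,"tz":0.12,"rx":0,"ry":0,"rz":0},{"tx":0.06,"ty":0,"tz":0.12,"rx":0,"ry":0,"rz":0},{"tx":0.06,"ty":0,"tz":0.12,"rx":0,"ry":0,"rz":0},{"tx":0.06,"ty":0,"tz":0.12,"rx":0,"ry":0,"rz":0},{"tx":0.06,"ty":0,"tz":0.12,"rx":0,"ry":0,"rz":0},{"tx":0.04,"ty":0,"tz":0.12,"rx":0,"ry":0,"rz":0},{"tx":0.03,"ty":0,"tz":0.12,"rx":0,"ry":0,"rz":0},{"tx":0.02,"ty":0,"tz":0.12,"rx":0,"ry":0,"rz":0},{"tx":0.01,"ty":0,"tz":0.1,"rx":0,"ry":0,"rz":0},{"tx":0,"ty":0,"tz":0.08,"rx":0,"ry":0,"rz":0},{"tx":0,"ty":0,"tz":0.04,"rx":0,"ry":0,"rz":0},{"tx":0,"ty":0,"tz":0,"rx":0,"ry":0,"rz":0}]'
python3 lid.py; python3 go.py
```

```text
t: 48.72
tool_pos: [0.504, 0.1136, 0.1096]
tool_rot: [0.718, -0.696, 0.0, 0.0]
contact_force: [-1.5, -1.2, 4.0]
gripper_width: 0.0
finger_force: 1.8
lid deg pctl 10/50/90 [3.4 5.2 7.9] 4936
t 48.8 pos [0.504  0.1136 0.1096] h -88.3 w 0.0002 ff 2 F [-1.3 -1.3  4.8] tilt [ 0.    -0.001 -1.   ] j [ 0.53  0.26 -0.2   0.   -1.11 -0.5 ]
```

```bash
python3 -m creep '[{"tx":0,"ty":0,"tz":0.04,"rx":0,"ry":0,"rz":0},{"tx":0,"ty":0,"tz":0,"rx":0,"ry":0,"rz":0},{"tx":0,"ty":0,"tz":0,"rx":0,"ry":0,"rz":0}]'
python3 -m creep '[{"tx":0,"ty":0,"tz":-0.2,"rx":0,"ry":0,"rz":0},{"tx":0,"ty":0,"tz":-0.4,"rx":0,"ry":0,"rz":0},{"tx":0.5,"ty":0,"tz":-0.4,"rx":0,"ry":0,"rz":0},{"tx":0.8,"ty":0,"tz":0,"rx":0,"ry":0,"rz":0},{"tx":0.8,"ty":0,"tz":0,"rx":0,"ry":0,"rz":0},{"tx":0.8,"ty":0,"tz":0,"rx":0,"ry":0,"rz":0},{"tx":0.8,"ty":0,"tz":0,"rx":0,"ry":0,"rz":0},{"tx":0.8,"ty":0,"tz":0,"rx":0,"ry":0,"rz":0},{"tx":0.6,"ty":0,"tz":0,"rx":0,"ry":0,"rz":0},{"tx":0,"ty":0,"tz":0,"rx":0,"ry":0,"rz":0}]'
python3 - <<'E'
from h import *
f=grab("scene"); save(f,"scene6.png"); W=world(f); q=W-[.521,.1845,0]
x=q@[-.031,.9995,0]-.098; y=q@[-.9995,-.031,0]; z=W[...,2]
m=(abs(y)<.11)&(x<-.01)&(x>-.2)&(z>.09)&(z<.15); print("lid slope,z0",np.polyfit(-x[m],z[m],1),m.sum())
g=grab("top"); W=world(g);Z=W[...,2]
k=((Z>.058)&(Z<.075)).astype(np.uint8); k[:,:425]=0;k[:,503:]=0;k[:138]=0;k[216:]=0
n,l,s,c=cv2.connectedComponentsWithStats(k)
for i in range(1,n):
    if s[i,4]>15: p=W[l==i]; print("key",c[i].round(),((p.min(0)+p.max(0))/2).round(4))
E
python3 go.py '[[0.55,-0.437,0.12,-88.2],[0.5,0.55,0.08,-88.2]]'
```

```text
t: 49.15
tool_pos: [0.5041, 0.1136, 0.1094]
tool_rot: [0.718, -0.696, 0.001, -0.0]
contact_force: [-7.5, -1.7, 16.1]
gripper_width: 0.0001
finger_force: 8.1
t: 50.4
tool_pos: [0.5115, -0.1424, 0.1569]
tool_rot: [0.717, -0.698, -0.0, 0.0]
contact_force: [-0.5, 0.6, 0.5]
gripper_width: -0.0001
finger_force: 0.0
lid slope,z0 [0.0011008  0.11086632] 7828
key [456. 161.] [ 0.5551 -0.3751  0.0655]
key [483. 163.] [ 0.5498 -0.4374  0.0648]
key [455. 188.] [ 0.4936 -0.3699  0.0651]
key [482. 190.] [ 0.4884 -0.4321  0.0653]
t 50.5 pos [ 0.5116 -0.1407  0.157 ] h -88.3 w -0.0002 ff 0 F [-0.1 -0.2  0.1] tilt [-0.  0. -1.] j [ 0.03  0.25 -0.09 -0.   -1.23  0.  ]
rz units -0.02 then t: x 5.95 y -0.58 z 0.74
rz units -0.00 then t: x -19.76 y 0.38 z 0.80
```

View pics/scene6.png

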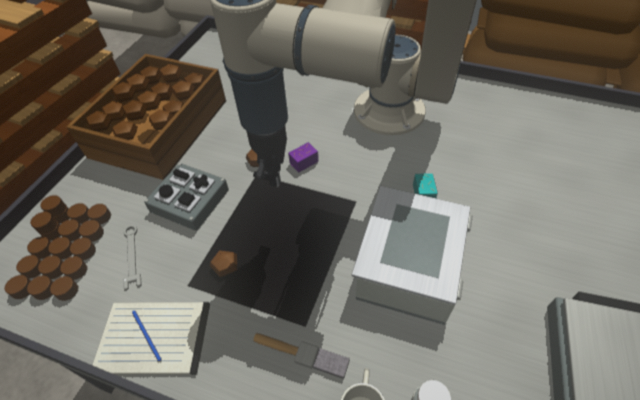

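The lid (415,245) lies flat and closed, and the measured slope is 0.001. Top-view keys: round (483,163), square (456,161), cross (455,188), bar (482,190). Next is the round key, hovering first.

```bash
python3 -m creep '[{"tx":0.5,"ty":-0.05,"tz":0,"rx":0,"ry":0,"rz":0},{"tx":0.7,"ty":-0.06,"tz":0,"rx":0,"ry":0,"rz":0},{"tx":0.75,"ty":-0.08,"tz":0.04,"rx":0,"ry":0,"rz":0},{"tx":0.75,"ty":-0.08,"tz":0.1,"rx":0,"ry":0,"rz":0},{"tx":0.75,"ty":-0.08,"tz":0.1,"rx":0,"ry":0,"rz":0},{"tx":0.75,"ty":-0.08,"tz":0.1,"rx":0,"ry":0,"rz":0},{"tx":0.75,"ty":-0.08,"tz":0.2,"rx":0,"ry":0,"rz":0},{"tx":0.6,"ty":-0.05,"tz":0.2,"rx":0,"ry":0,"rz":0},{"tx":0.4,"ty":-0.02,"tz":0.2,"rx":0,"ry":0,"rz":0},{"tx":0,"ty":0,"tz":0.2,"rx":0,"ry":0,"rz":0},{"tx":0,"ty":0,"tz":0,"rx":0,"ry":0,"rz":0}]' -1
python3 go.py '[[0.55,-0.4372,0.07,-88.2],[0.55,-0.4372,0.0605,-88.2]]'
```

```text
t: 51.88
tool_pos: [0.5494, -0.436, 0.0992]
tool_rot: [0.718, -0.696, -0.001, 0.0]
contact_force: [-0.4, -0.7, -0.5]
gripper_width: -0.0001
finger_force: 0.0
t 51.9 pos [ 0.5494 -0.436   0.0992] h -88.2 w -0.0001 ff 0 F [-0.4 -0.7 -0.5] tilt [-0.002  0.001 -1.   ] j [-0.45  0.61  0.33 -0.   -1.29  0.48]
rz units -0.01 then t: x 0.02 y -0.01 z 0.58
rz units -0.00 then t: x 0.00 y 0.00 z 0.19
```

```bash
python3 -m creep '[{"tx":0.02,"ty":-0.01,"tz":0.2,"rx":0,"ry":0,"rz":0},{"tx":0,"ty":0,"tz":0.2,"rx":0,"ry":0,"rz":0},{"tx":0,"ty":0,"tz":0.15,"rx":0,"ry":0,"rz":0},{"tx":0,"ty":0,"tz":0.1,"rx":0,"ry":0,"rz":0},{"tx":0,"ty":0,"tz":0.06,"rx":0,"ry":0,"rz":0},{"tx":0,"ty":0,"tz":0.05,"rx":0,"ry":0,"rz":0},{"tx":0,"ty":0,"tz":0.02,"rx":0,"ry":0,"rz":0},{"tx":0,"ty":0,"tz":0,"rx":0,"ry":0,"rz":0},{"tx":0,"ty":0,"tz":0,"rx":0,"ry":0,"rz":0}]'
```

```text
t: 53.0
tool_pos: [0.5501, -0.4384, 0.0616]
tool_rot: [0.718, -0.696, 0.0, -0.0]
contact_force: [-1.5, 1.6, 4.7]
gripper_width: 0.0001
finger_force: 2.2
```

```bash
python3 -m creep '[{"tx":0,"ty":0,"tz":0.02,"rx":0,"ry":0,"rz":0},{"tx":0,"ty":0,"tz":0.02,"rx":0,"ry":0,"rz":0},{"tx":0,"ty":0,"tz":0,"rx":0,"ry":0,"rz":0},{"tx":0,"ty":0,"tz":0,"rx":0,"ry":0,"rz":0}]'
python3 -m creep '[{"tx":0,"ty":0,"tz":-0.2,"rx":0,"ry":0,"rz":0},{"tx":0,"ty":0,"tz":-0.4,"rx":0,"ry":0,"rz":0},{"tx":0,"ty":0,"tz":-0.2,"rx":0,"ry":0,"rz":0},{"tx":0,"ty":0,"tz":0,"rx":0,"ry":0,"rz":0}]'
python3 go.py '[[0.5552,-0.3754,0.1,-88.2],[0.5552,-0.3754,0.0605,-88.2]]'
```

```text
t: 53.5
tool_pos: [0.5502, -0.4386, 0.0611]
tool_rot: [0.718, -0.696, 0.001, 0.0]
contact_force: [-4.2, 4.7, 10.7]
gripper_width: -0.0001
finger_force: 5.5
t: 54.0
tool_pos: [0.5506, -0.4388, 0.0998]
tool_rot: [0.718, -0.697, 0.001, -0.0]
contact_force: [-0.2, 1.1, -0.7]
gripper_width: 0.0
finger_force: 0.0
t 54.0 pos [ 0.5506 -0.4388  0.0998] h -88.3 w 0.0000 ff 0 F [-0.2  1.1 -0.7] tilt [ 0.002 -0.001 -1.   ] j [-0.45  0.62  0.34  0.   -1.29  0.48]
rz units -0.01 then t: x -1.26 y -0.13 z -0.00
rz units -0.00 then t: x 0.00 y 0.00 z 0.79
```

The round key bottomed out (10.7 N at z = 0.061). Next is the square key.

```bash
python3 -m creep '[{"tx":-0.3,"ty":-0.03,"tz":0,"rx":0,"ry":0,"rz":0},{"tx":-0.4,"ty":-0.04,"tz":0,"rx":0,"ry":0,"rz":0},{"tx":-0.36,"ty":-0.04,"tz":0,"rx":0,"ry":0,"rz":0},{"tx":-0.2,"ty":-0.02,"tz":0,"rx":0,"ry":0,"rz":0},{"tx":0,"ty":0,"tz":0.2,"rx":0,"ry":0,"rz":0},{"tx":0,"ty":0,"tz":0.2,"rx":0,"ry":0,"rz":0},{"tx":0,"ty":0,"tz":0.15,"rx":0,"ry":0,"rz":0},{"tx":0,"ty":0,"tz":0,"rx":0,"ry":0,"rz":0}]'
python3 go.py '[[0.5552,-0.3754,0.0605,-88.2]]'
```

```text
t: 55.0
tool_pos: [0.5539, -0.3754, 0.0704]
tool_rot: [0.717, -0.697, -0.001, 0.0]
contact_force: [-0.7, -0.6, 0.3]
gripper_width: 0.0
finger_force: 0.0
t 55.0 pos [ 0.5539 -0.3754  0.0704] h -88.3 w 0.0000 ff 0 F [-0.7 -0.6  0.3] tilt [-0.002  0.001 -1.   ] j [-0.36  0.57  0.18 -0.   -1.18  0.39]
rz units -0.02 then t: x 0.00 y -0.03 z 0.20
```

```bash
python3 -m creep '[{"tx":0,"ty":-0.03,"tz":0.06,"rx":0,"ry":0,"rz":0},{"tx":0,"ty":0,"tz":0.06,"rx":0,"ry":0,"rz":0},{"tx":0,"ty":0,"tz":0.06,"rx":0,"ry":0,"rz":0},{"tx":0,"ty":0,"tz":0.04,"rx":0,"ry":0,"rz":0},{"tx":0,"ty":0,"tz":0.01,"rx":0,"ry":0,"rz":0},{"tx":0,"ty":0,"tz":0,"rx":0,"ry":0,"rz":0},{"tx":0,"ty":0,"tz":0,"rx":0,"ry":0,"rz":0}]'
python3 -m creep '[{"tx":0,"ty":0,"tz":-0.2,"rx":0,"ry":0,"rz":0},{"tx":0,"ty":0,"tz":-0.4,"rx":0,"ry":0,"rz":0},{"tx":0,"ty":0,"tz":-0.2,"rx":0,"ry":0,"rz":0},{"tx":0,"ty":0,"tz":0,"rx":0,"ry":0,"rz":0}]'
python3 go.py '[[0.5192,-0.4347,0.1,-88.2],[0.4884,-0.4320,0.1,-88.2],[0.4884,-0.4320,0.0605,-88.2]]'
```

```text
t: 55.88
tool_pos: [0.5566, -0.3755, 0.0612]
tool_rot: [0.718, -0.696, 0.001, -0.0]
contact_force: [-0.2, 0.1, 5.0]
gripper_width: -0.0002
finger_force: 2.5
t: 56.38
tool_pos: [0.5564, -0.3752, 0.1009]
tool_rot: [0.718, -0.697, 0.0, -0.0]
contact_force: [0.7, -0.9, 0.7]
gripper_width: -0.0
finger_force: 0.0
t 56.4 pos [ 0.5564 -0.3752  0.1009] h -88.3 w -0.0000 ff 0 F [ 0.7 -0.9  0.7] tilt [ 0.001 -0.    -1.   ] j [-0.36  0.55  0.23 -0.   -1.24  0.39]
rz units -0.01 then t: x 1.17 y 0.78 z 0.02
rz units -0.00 then t: x -0.07 y 0.61 z -0.00
rz units -0.00 then t: x 0.00 y 0.00 z 0.79
```

```bash
python3 -m creep '[{"tx":0.2,"ty":0.25,"tz":0,"rx":0,"ry":0,"rz":0},{"tx":0.3,"ty":0.4,"tz":0,"rx":0,"ry":0,"rz":0},{"tx":0.3,"ty":0.4,"tz":0,"rx":0,"ry":0,"rz":0},{"tx":0.2,"ty":0.24,"tz":0,"rx":0,"ry":0,"rz":0},{"tx":0.1,"ty":0.1,"tz":0,"rx":0,"ry":0,"rz":0},{"tx":0,"ty":0,"tz":0.2,"rx":0,"ry":0,"rz":0},{"tx":0,"ty":0,"tz":0.2,"rx":0,"ry":0,"rz":0},{"tx":0,"ty":0,"tz":0.15,"rx":0,"ry":0,"rz":0},{"tx":0,"ty":0,"tz":0,"rx":0,"ry":0,"rz":0}]'
python3 go.py '[[0.4884,-0.4320,0.0605,-88.2]]'
```

```text
t: 57.5
tool_pos: [0.4882, -0.4316, 0.0715]
tool_rot: [0.718, -0.696, -0.001, 0.0]
contact_force: [-0.3, -0.3, -0.3]
gripper_width: -0.0001
finger_force: 0.0
t 57.5 pos [ 0.4882 -0.4316  0.0715] h -88.3 w -0.0001 ff 0 F [-0.3 -0.3 -0.3] tilt [-0.002  0.001 -1.   ] j [-0.48  0.54  0.12 -0.   -1.16  0.52]
rz units -0.01 then t: x 0.01 y -0.00 z 0.22
```

```bash
python3 -m creep '[{"tx":0,"ty":0,"tz":0.06,"rx":0,"ry":0,"rz":0},{"tx":0,"ty":0,"tz":0.06,"rx":0,"ry":0,"rz":0},{"tx":0,"ty":0,"tz":0.06,"rx":0,"ry":0,"rz":0},{"tx":0,"ty":0,"tz":0.05,"rx":0,"ry":0,"rz":0},{"tx":0,"ty":0,"tz":0.02,"rx":0,"ry":0,"rz":0},{"tx":0,"ty":0,"tz":0,"rx":0,"ry":0,"rz":0},{"tx":0,"ty":0,"tz":0,"rx":0,"ry":0,"rz":0}]'
```

```text
t: 58.38
tool_pos: [0.4887, -0.4323, 0.0611]
tool_rot: [0.718, -0.696, 0.001, -0.0]
contact_force: [-1.0, 2.4, 5.8]
gripper_width: -0.0002
finger_force: 2.9
```

```bash
python3 -m creep '[{"tx":0,"ty":0,"tz":-0.2,"rx":0,"ry":0,"rz":0},{"tx":0,"ty":0,"tz":-0.5,"rx":0,"ry":0,"rz":0},{"tx":0,"ty":0,"tz":-0.6,"rx":0,"ry":0,"rz":0},{"tx":-0.3,"ty":0.3,"tz":-0.6,"rx":0,"ry":0,"rz":0},{"tx":-0.6,"ty":0.3,"tz":-0.5,"rx":0,"ry":0,"rz":0},{"tx":-0.6,"ty":0.3,"tz":0,"rx":0,"ry":0,"rz":0},{"tx":-0.6,"ty":0.3,"tz":0,"rx":0,"ry":0,"rz":0},{"tx":-0.4,"ty":0.2,"tz":0,"rx":0,"ry":0,"rz":0},{"tx":0,"ty":0,"tz":0,"rx":0,"ry":0,"rz":0},{"tx":0,"ty":0,"tz":0,"rx":0,"ry":0,"rz":0}]'
python3 - <<'E'
from h import *
f=grab("scene"); W=world(f); q=W-[.521,.1845,0]
x=q@[-.031,.9995,0]-.098; y=q@[-.9995,-.031,0]; z=W[...,2]
m=(abs(y)<.11)&(x<-.01)&(x>-.2)&(z>.09)&(z<.15); print("lid slope",np.polyfit(-x[m],z[m],1))
for p in [(.5552,-.3754),(.55,-.4372),(.4936,-.37),(.4884,-.432)]:
    k=(np.hypot(W[...,0]-p[0],W[...,1]-p[1])<.006)&(z>.055)&(z<.08); print(p,np.median(z[k]).round(4),k.sum())
save(f,"end.png")
E
```

```text
t: 59.62
tool_pos: [0.4148, -0.3097, 0.1804]
tool_rot: [0.718, -0.696, 0.0, 0.0]
contact_force: [1.2, -0.6, -0.3]
gripper_width: -0.0002
finger_force: 0.0
lid slope [0.00094019 0.11083952]
(0.5552, -0.3754) 0.0689 12
(0.55, -0.4372) 0.0696 14
(0.4936, -0.37) 0.068 18
(0.4884, -0.432) 0.0683 22
```

View pics/end.png

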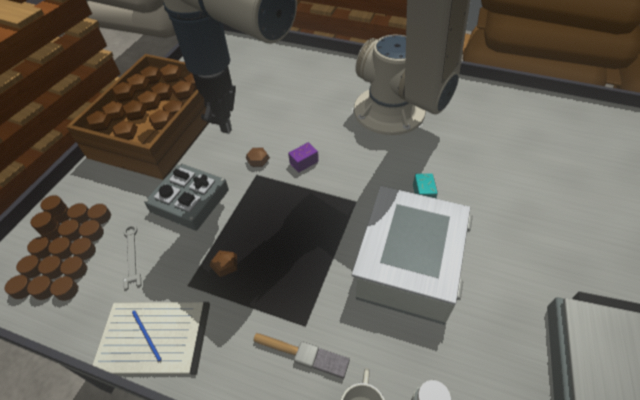

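The final view shows the lid closed (415,245), all keys up (187,190), both lumps in place at (222,263) and (257,156), and the arm clear at (218,110).

```bash
python3 -c "
from plant import bot
print(bot.close_job())"
```

```text
the job is handed in; nothing more can be done
None
```

I handed the job in at about 60 s: all four whole bricks are in the tester, the lid was lowered slowly and is closed, and the round, square and bar keys were pressed fully down in that order. The lumps and the cross key were not touched; the hand-in gave no verdict.

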